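Hold the spring clip open on the docked job card

TASK

At the packing desk, push the card carriage fully home in its dock, then swing the lock arm all the way across behind the carriage's push block. Then squeeze the spring clip open, lift it off the rack's strip and hold it gaping around the middle of the card's top edge, one lip on each side with the edge well inside the jaws and nothing of the clip touching the card, so that slips can be slid in; the job finishes with the robot still holding the clip open there. Leave everything else on the table where it is.

Things in the scene. Friction and masses are not known exactly. Their poses are not given: they have to be found in the camera images.
- carriage (a joint): how far the card carriage has slid along the dock, in m: 0 = fully out towards the robot, 0.070 = home against its stop. It slides along +x of dock (see there) with about 1.5 N of friction and stays where it is left.
- lock (a joint): angle of the dock's lock arm, rad: 0 = pointing along -x of dock (open), growing counter-clockwise seen from above to 1.571 = fully across behind the push block (locked). It stays where it is left (about 0.6 N at the peg). It cannot pass the push block until the carriage is home.
- clip_b (a joint): opening of the clip, rad: 0 = lips 4 mm apart, biting the strip (start); 0.68 = fully squeezed (hard stop): handles parallel, 22 mm over their outer faces, lips gape about 29 mm. Its spring resists: about 3 N on each handle near the top begins to open it, 7 to 10 N holds it fully open; a grip of 15 to 25 N is safe.
- dock: white fixed dock, a 250 x 175 x 12 mm base plate on the table. Origin at table level; +x is the way the carriage is pushed home (roughly away from the robot), z up. The lock's pivot is at (0, 75 mm). The carriage carries the upright card and, on the side nearer the robot, the push block.
- push_block (a point): centre of the carriage's black push block, 14 mm thick along the slide x 40 mm wide, from 13 to 44 mm above the table (its tongue's top is 20 mm above the table); axes as dock. Push its near face, or pinch it. The card stands 79 mm further along +x.
- lock_peg (a point): middle of the free part of the upright black round peg at the end of the lock arm: 14 mm diameter, from 34 to 72 mm above the table, this point 55 mm up, on a radius of 75 mm about the pivot. The steel arm under it is 14 mm wide, 24 to 34 mm up.
- lock_pivot (a point): point on the lock arm's vertical hinge axis, 55 mm above the table.
- card_top (a point): middle of the top edge of the stiff white card with a plain brown panel on both faces (110 mm wide, 4 mm thick, top 116 mm above the table) that stands upright on the carriage and slides with it. x = the card's normal = slide direction, y = along the top edge, z up.
- rack: white fixed clip rack: a 150 x 250 x 8 mm tray with two posts carrying an upright steel strip 4 mm thick, 210 mm long along the rack's y, its top edge 110 mm above the table. x = the strip's normal.
- clip_pivot (a point): middle of the spring clip's pivot rod (10 mm diameter, 46 mm long). The dark steel clip, 40 mm wide along its y (the rod), sits astride the rack's strip, rod on the strip's top edge, pivot 115 mm above the table, handles up, lips down. Its axes are those of one half (it leans 0.34 rad when fully open): x across the handles, z up while it bites.
- lip_a (a point): lower inner edge of one lip of the clip, 38 mm below the pivot while it bites.
- lip_b (a point): lower inner edge of the other lip of the clip.
- clip: the whole clip, origin at the pivot. Handles: 4 mm plates spreading upwards in a V, 50 mm over their outer faces at the top, 38 mm above the pivot (44 mm when squeezed). Pinch them from above, fingers closing along x, about 25 mm above the pivot: they close and the lips open. Lips reach from 26 to 38 mm below the pivot (lowest 35 mm when fully open).
- tape: clear tape roll, 72 mm across, 24 mm tall, lying on the rack's tray (bystander, leave alone); origin at its underside
- eraser: dark rubber block 30 x 60 x 20 mm lying on the rack's tray (bystander, leave alone); origin at its underside
- mug: white mug, 76 mm across, 85 mm tall (bystander, leave alone); origin at its underside
- driver: screwdriver lying on the table (bystander, leave alone)
- scanner: hand scanner standing on its foot, about 95 mm tall (bystander, leave alone); origin at its underside
There are look-alikes about, which are no part of the job. There is more than one size of the clip; the job needs the middle-sized.

How it is judged:
By the outcome, as a careful person would: the job done as asked, in the order asked, and still so for the second after the job is handed in, while the arm keeps its last pose, push and grip.
It also fails if it takes over 67 s, if anything falls off the work surface, if the arm or the gripper's body presses on something with over 40 N, if the wrist force passes 120 N, or if a joint passes its speed limit or range.

ROBOT

A 6-joint arm with a two-finger parallel gripper is mounted at the origin on the work surface. World frame = base frame: x ahead of the robot, y to its left, z up, the work surface at z = 0. Lengths are in mm, angles in degrees, forces in N, time in s.
With the tool pointing down it reaches from about 375 to 825 mm from the base axis. Payload 5.5 kg.
Tool frame: the origin (TCP) lies between the finger pads; the fingertips stand 17 mm ahead of it and the grasp point (between the pads) lies 2 mm behind it; y points along the fingers, x is the direction in which the jaws open and shut, and the axes are right-handed (so a half turn about y gives the same grasp; the last joint's range is limited). The gripper opens to 85 mm and grips with 20 to 120 N. Pads are 22 mm wide; open, the fingers measure 114 mm over their backs; the gripper's body (76 mm by 85 mm) begins 54 mm behind the grasp point. The pads swing forward as they close: fully open they stand 13 mm farther back than shut.
Start: joints at [-72.995, 17.962, -2.699, 69.339, 0, 90], TCP at [175.474, -573.763, 248.299] pointing down, gripper open.
Joint ranges: [-152.73, 152.73], [-39.44, 99.34], [-58.76, 71.6], [-118.89, 123.64], [-81.53, 83.1], [-180, 180]. Speed limits (degrees/s): [136.94, 136.94, 172.46, 180, 180, 180].

INTERFACE

Orientations are given as [roll, pitch, yaw] about the fixed x, y, z axes, in that order (R = Rz(yaw) Ry(pitch) Rx(roll)).
In Python, from workcell import get_obs, imaging, arm gives the robot as it stands. The module is installed in compiled form; this text tells all that it offers.
- The arm moves only by the tool drive_tool, never from a script. Its argument "deltas" is one flat list of numbers, 6 for each row, row after row: the shift along the tool's x, y, z in cm, then the turn, a rotation vector about the tool's x, y, z in degrees. In form: [tx, ty, tz, ax, ay, az, tx, ty, tz, ax, ay, az, ...]. A call has 1 to 8 rows; each row is the pose to reach, as a shift and turn from the pose commanded when the call began, along the tool's axes at that moment; what a row does not reach only later rows make up. A row lasts 1/10 s, in which the tool goes at most 50 mm and 8.59 degrees, less where a joint would pass 70% of its speed; a pose out of reach is approached as far as the arm can. A call with a gripper value outside its range is refused whole. "claw" is the opening, from -1 (shut) to 1 (fully open), set as the call begins (left out, the last holds). The fingers move at their own pace and stop on an object; "newtons" is the grip in N (left out, the last holds). Time passes only in rows, so rows that repeat a pose let the fingers close. It gives the time, the measured TCP pose, the force and the opening at its end, in the units of the state.
- get_obs(): the state, without advancing time (a new reading comes with each control period).
- imaging.get_image(name): name is "side" or "top" or "wrist"; returns the picture (400x640x3 uint8, red, green, blue); there is no depth.
- imaging.camera_info(name): a dict with "mtx" (3x3 intrinsics, pixels), "R" (3x3) and "t" (3): a world point X has camera coordinates R X + t. Camera axes: x right, y down, z forward; pixel columns grow to the right and rows downward; lengths in mm; the calibration is good to about 2 mm. A picture is of the moment at which its call begins: read the wrist's pose just before it. camera_info takes no time and is no camera call; for the wrist camera it gives the pose at the moment of the call.
- arm.close_job(): hands the job in, once; it reports no verdict.
The state is a dict: "time_s": time; "qpos": joint angles; "qd": joint speeds; "joint_torque": joint torques, N m; "tool_pos": TCP position; "orientation": TCP orientation; "wrist_force": force on the tool from outside, world axes, zero at the start; "wrist_torque": the same for the moment, N m; "grip_width": finger opening in mm.
Only numpy, scipy, OpenCV 4.12 (cv2) and the standard library are available. Lean on these libraries where they do the work, as an engineer would, in place of code of your own. Each camera call takes 0.05 s, during which the arm holds its last target.

## Working session

There is one attempt and no reset: what is moved stays moved. The work goes in short steps, Python scripts to look and compute and a tool call to move; the robot and the scene stay as the last step left them, time stands still between calls to the robot, and variables do not carry over. Pictures are saved under pics/ and viewed, and the job is handed in when it is done.

Besides the shell and the picture viewer there is one more tool, called after "Request:" as name(argument=value, ...), one argument or row to a line, values as JSON. drive_tool: Moves the arm, as the interface text tells. Its arguments: {"type":"object","properties":{"deltas":{"type":"array","items":{"type":"number"}},"claw":{"type":"number"},"newtons":{"type":"number"}},"required":["deltas"]}

```bash
mkdir -p pics; ls; python3 - <<'E'
from workcell import get_obs, imaging, arm
import cv2
for n in ("top","side"):
    im=imaging.get_image(n); cv2.imwrite(f"pics/{n}0.png",im[:,:,::-1])
    c=imaging.camera_info(n); print(n,c)
print(get_obs())
E
```

```text
pics
top {'mtx': array([[462.085868  ,   0.        , 320.64025164],
       [  0.        , 462.085868  , 196.38797136],
       [  0.        ,   0.        ,   1.        ]]), 'R': array([[ 0.00911504, -0.9998432 , -0.01518167],
       [-0.99017598, -0.00690636, -0.13965614],
       [ 0.13952939,  0.0163055 , -0.99008367]]), 't': array([  25.76654613,  524.84782033, 1215.2449499 ])}
side {'mtx': array([[370.67336157,   0.        , 311.21560763],
       [  0.        , 370.67336157, 196.75479437],
       [  0.        ,   0.        ,   1.        ]]), 'R': array([[-0.76256609, -0.6468665 ,  0.00752913],
       [-0.39933149,  0.46153631, -0.79216071],
       [ 0.50894726, -0.60708152, -0.6102661 ]]), 't': array([420.23564834, 284.22940579, 847.74794132])}
{'time_s': 0.1, 'qpos': array([-7.29958009e+01,  1.79992844e+01, -2.74889777e+00,  6.93373154e+01,
        3.77886314e-04,  9.00001169e+01]), 'qd': array([-0.08231549, -0.0330189 ,  0.16728358, -0.08881466,  0.09241442,
        0.03654129]), 'joint_torque': array([ 1.51766581e-04, -5.40768385e+01,  3.40540981e+01,  1.12955793e-02,
        3.66408540e-05,  5.46666179e-08]), 'tool_pos': array([ 175.32736973, -573.31262313,  247.52662867]), 'orientation': array([-8.99996223e+01,  8.54974965e-02, -7.29959178e+01]), 'wrist_force': array([ 0.03229657, -0.07828159,  0.03383401]), 'wrist_torque': array([ 0.01491887, -0.02277351,  0.03454473]), 'grip_width': 85.50445815068227}
```

View pics/top0.png

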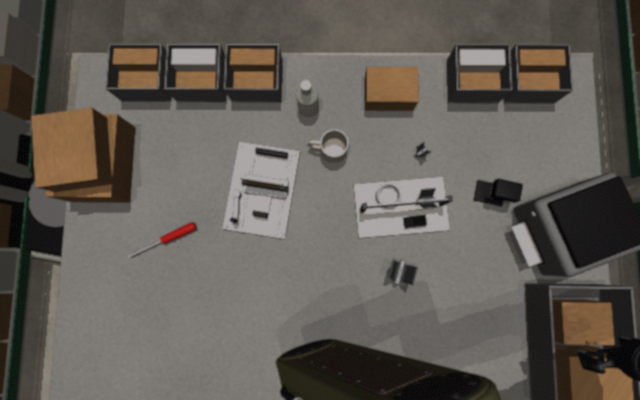

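View pics/side0.png

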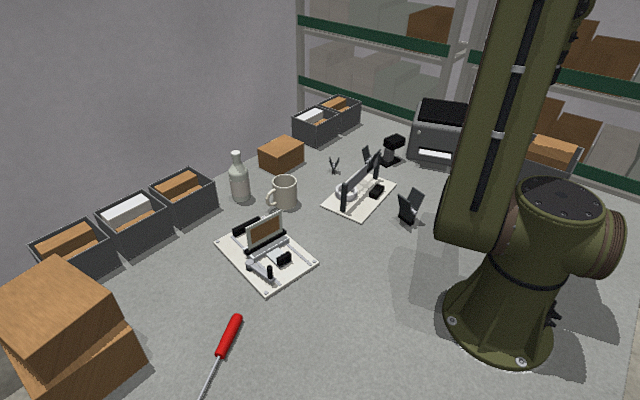

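```bash
python3 - <<'E'
import cv2
a=cv2.imread("pics/top0.png"); 
cv2.imwrite("pics/z1.png",cv2.resize(a[135:245,215:305],None,fx=6,fy=5.4,interpolation=cv2.INTER_CUBIC) if 0 else cv2.resize(a[138:243,215:305],None,fx=5.5,fy=5.5,interpolation=cv2.INTER_CUBIC))
cv2.imwrite("pics/z2.png",cv2.resize(a[170:245,348:468],None,fx=6.5,fy=6.5,interpolation=cv2.INTER_CUBIC))
b=cv2.imread("pics/side0.png")
cv2.imwrite("pics/z3.png",cv2.resize(b[205:300,210:325],None,fx=6,fy=6,interpolation=cv2.INTER_CUBIC))
cv2.imwrite("pics/z4.png",cv2.resize(b[135:230,315:430],None,fx=6,fy=6,interpolation=cv2.INTER_CUBIC))
E
```

```text
(no output)
```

View pics/z1.png

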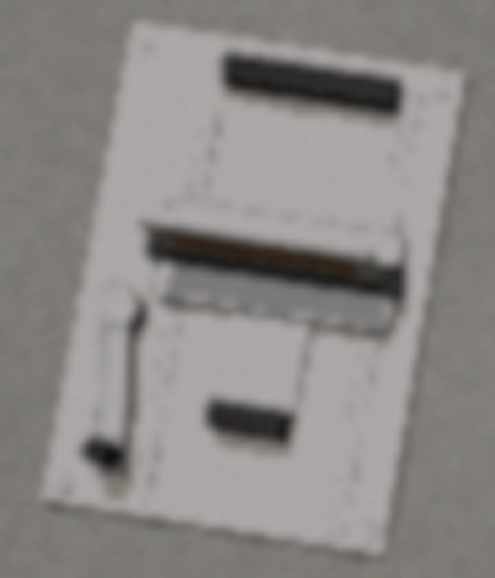

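View pics/z2.png

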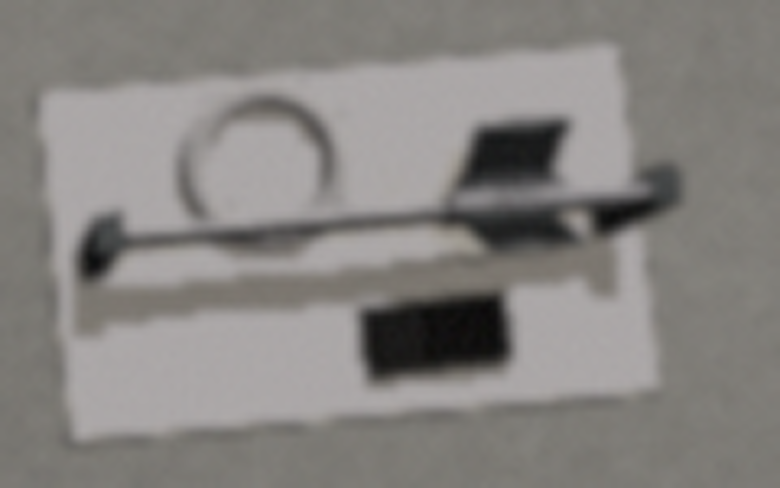

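View pics/z3.png

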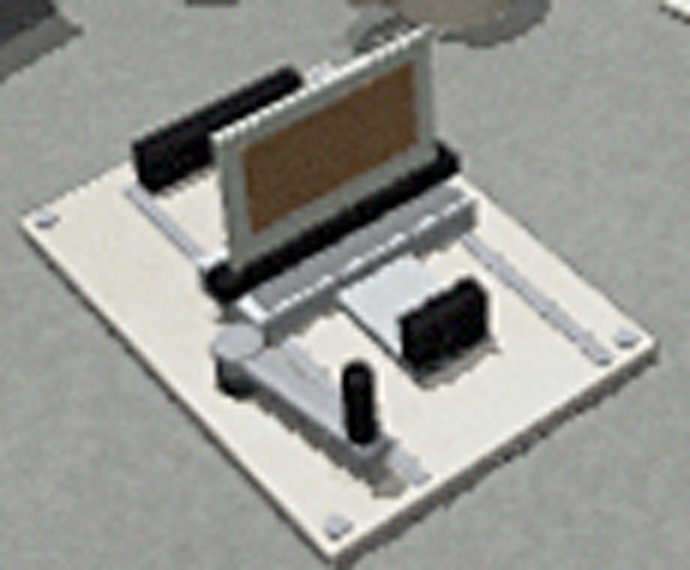

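View pics/z4.png

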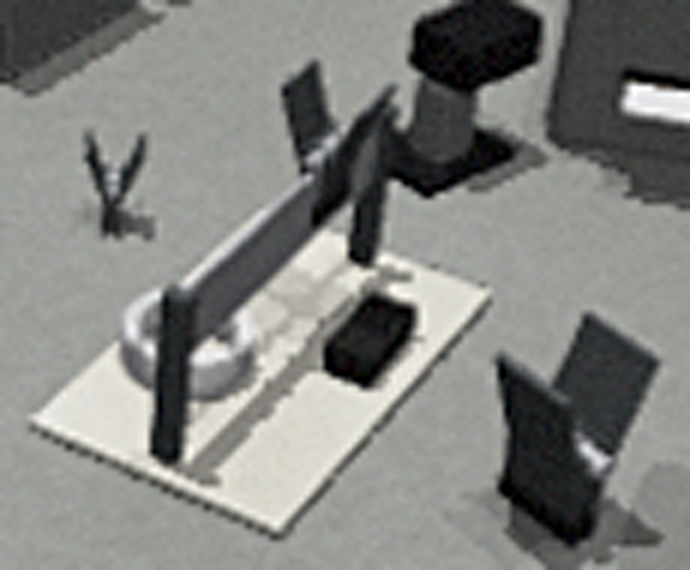

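```bash
cat > h.py <<'E'
import numpy as np
from workcell import get_obs, imaging, arm
def bp(info,u,v,z):
    K,R,t=info["mtx"],info["R"],info["t"]
    d=R.T@np.linalg.inv(K)@np.array([u,v,1.]); c=-R.T@t
    return c+d*(z-c[2])/d[2]
def pj(info,X):
    p=info["mtx"]@(info["R"]@np.asarray(X,float)+info["t"]); return p[:2]/p[2]
E
python3 - <<'E'
from h import *
T=imaging.camera_info("top");S=imaging.camera_info("side")
def z1(u,v,z):return bp(T,(u+.5)/5.5-.5+215,(v+.5)/5.5-.5+138,z)
def z2(u,v,z):return bp(T,(u+.5)/6.5-.5+348,(v+.5)/6.5-.5+170,z)
def z3(u,v,z):return bp(S,(u+.5)/6-.5+210,(v+.5)/6-.5+205,z)
def z4(u,v,z):return bp(S,(u+.5)/6-.5+315,(v+.5)/6-.5+135,z)
np.set_printoptions(precision=1,suppress=True)
def rect(P,nm):
    P=np.array(P)[:,:2]; c=P.mean(0)
    ex=((P[0]-P[3])+(P[1]-P[2]))/2; ey=((P[0]-P[1])+(P[3]-P[2]))/2
    print(nm,c,"lenx",np.linalg.norm(ex),"leny",np.linalg.norm(ey),"yaw x",np.degrees(np.arctan2(ex[1],ex[0])),"yaw from y",np.degrees(np.arctan2(-ey[0],ey[1])))
rect([z1(137,22,12),z1(465,72,12),z1(383,552,12),z1(42,500,12)],"dock top")
rect([z2(42,93,8),z2(615,45,8),z2(658,388,8),z2(75,438,8)],"rack")
rect([z3(430,35,116)]*4,"")
print("dock side corners L",z3(20,222,12),"near",z3(330,550,12),"right",z3(658,345,12))
print("card top side view",z3(220,135,116),z3(430,32,116))
print("card top top view",z1(148,224,116),z1(405,238,116))
print("peg top side",z3(358,370,72),"peg top topview",z1(100,450,72))
print("pivot side",z3(238,345,36))
print("push block side top near L,R, ",z3(400,320,44),z3(470,282,44), "far R", z3(487,295,44))
print("pushblock top view",z1(250,415,44))
print("rod ends top",z2(450,207,115),z2(600,195,115))
print("strip ends top",z2(118,238,110),z2(645,190,110))
print("strip ends side",z4(190,300,110),z4(392,90,110))
print("handle tops far L/R top",z2(483,127,153),z2(568,122,153),"near",z2(490,248,153),z2(575,240,153))
print("rack side",z4(30,420,8),z4(280,535,8),z4(490,292,8))
E
```

```text
dock top [547.4 195.3] lenx 247.90640591489154 leny 171.68336562258222 yaw x -8.850462294430573 yaw from y -8.340673138208041
rack [ 502.3 -191.4] lenx 147.4840450974327 leny 245.94356507246445 yaw x 5.39305299673221 yaw from y 5.299462075435672
 [543.8 131.6] lenx 0.0 leny 0.0 yaw x 0.0 yaw from y -0.0
dock side corners L [683.4 265.2  12. ] near [441.9 300.6  12. ] right [411.9 131.7  12. ]
card top side view [564.6 235.1 116. ] [545.3 130.1 116. ]
card top top view [558.8 231.6 116. ] [552.9 111.8 116. ]
peg top side [459.7 262.3  72. ] peg top topview [457.1 259.3  72. ]
pivot side [532.5 264.3  36. ]
push block side top near L,R,  [485.3 214.8  44. ] [478.  179.4  44. ] far R [467.3 180.3  44. ]
pushblock top view [477.3 192.3  44. ]
rod ends top [ 502.5 -214.5  115. ] [ 507.6 -272.7  115. ]
strip ends top [490.  -85.9 110. ] [ 510.4 -291.5  110. ]
strip ends side [487.8 -81.7 110. ] [ 520.8 -318.   110. ]
handle tops far L/R top [ 528.  -220.2  153. ] [ 530.2 -252.2  153. ] near [ 482.1 -221.8  153. ] [ 485.3 -253.7  153. ]
rack side [566.4 -58.7   8. ] [415.8 -69.3   8. ] [ 442.3 -319.     8. ]
```

```bash
cat >> h.py <<'E'
import json,os
from scipy.spatial.transform import Rotation as Ro
def getcmd():
    if os.path.exists("cmd.json"):
        d=json.load(open("cmd.json")); return np.array(d[0]),np.array(d[1])
    return np.array([175.474,-573.763,248.299]),Ro.from_euler("xyz",[-90,0,-72.995],degrees=True).as_matrix()
def Rdown(yaw): return Ro.from_euler("xyz",[-90,0,yaw],degrees=True).as_matrix()
def plan(targets,save=True):
    """targets: list of (x,y,z,yaw). prints rows rel. to cmd, advances stored cmd to the last"""
    p,R=getcmd(); out=[]
    for x,y,z,yaw in targets:
        s=np.round(R.T@(np.array([x,y,z])-p)/10,2)
        r=np.round(Ro.from_matrix(R.T@Rdown(yaw)).as_rotvec(degrees=True),1)
        out.append([float(v)+0.0 for v in list(s)+list(r)])
    print("ROWS",[v for o in out for v in o])
    pn=p+R@(np.array(out[-1][:3])*10); Rn=R@Ro.from_rotvec(out[-1][3:],degrees=True).as_matrix()
    if save: json.dump([pn.tolist(),Rn.tolist()],open("cmd.json","w"))
def st():
    o=get_obs(); print("t",o["time_s"],"pos",o["tool_pos"].round(1),"rpy",o["orientation"].round(1),"F",o["wrist_force"].round(1),"w",round(o["grip_width"],1),"q",o["qpos"].round(1))
E
python3 - <<'E'
from h import *
import cv2
c=imaging.camera_info("wrist"); o=get_obs()
R=Ro.from_euler("xyz",o["orientation"],degrees=True).as_matrix()
print(c["mtx"]); cc=-c["R"].T@c["t"]
print("cam pos in tool",(R.T@(cc-o["tool_pos"])).round(1)); print("cam axes in tool",(R.T@c["R"].T).round(3))
# waypoints to view rack
plan([(470,-300,330,-25)]*8)
E
```

```text
[[340.31384811   0.         316.53850992]
 [  0.         340.31384811 199.32574105]
 [  0.           0.           1.        ]]
cam pos in tool [   1.4 -125.1   78.8]
cam axes in tool [[ 1.     0.    -0.   ]
 [ 0.    -0.309  0.951]
 [ 0.    -0.951 -0.309]]
ROWS [-17.57, -8.17, 36.17, 0.0, -48.0, 0.0, -17.57, -8.17, 36.17, 0.0, -48.0, 0.0, -17.57, -8.17, 36.17, 0.0, -48.0, 0.0, -17.57, -8.17, 36.17, 0.0, -48.0, 0.0, -17.57, -8.17, 36.17, 0.0, -48.0, 0.0, -17.57, -8.17, 36.17, 0.0, -48.0, 0.0, -17.57, -8.17, 36.17, 0.0, -48.0, 0.0, -17.57, -8.17, 36.17, 0.0, -48.0, 0.0]
```

```bash
rm cmd.json; python3 - <<'E'
from h import *
plan([(500,-270,280,5)]*8)
E
```

```text
ROWS [-19.56, -3.17, 39.92, 0.0, -78.0, 0.0, -19.56, -3.17, 39.92, 0.0, -78.0, 0.0, -19.56, -3.17, 39.92, 0.0, -78.0, 0.0, -19.56, -3.17, 39.92, 0.0, -78.0, 0.0, -19.56, -3.17, 39.92, 0.0, -78.0, 0.0, -19.56, -3.17, 39.92, 0.0, -78.0, 0.0, -19.56, -3.17, 39.92, 0.0, -78.0, 0.0, -19.56, -3.17, 39.92, 0.0, -78.0, 0.0]
```

Request:
drive_tool(
  deltas=[-19.56,-3.17,39.92,0,-78,0,-19.56,-3.17,39.92,0,-78,0,-19.56,-3.17,39.92,0,-78,0,-19.56,-3.17,39.92,0,-78,0,-19.56,-3.17,39.92,0,-78,0,-19.56,-3.17,39.92,0,-78,0,-19.56,-3.17,39.92,0,-78,0,-19.56,-3.17,39.92,0,-78,0],
)

```text
time_s: 0.9
tool_pos: [467.8, -299.4, 276.7]
orientation: [-90.0, 0.0, -3.9]
wrist_force: [0.4, -0.9, -0.7]
grip_width: 85.2
```

```bash
cat >> h.py <<'E'
def sync():
    o=get_obs(); R=Ro.from_euler("xyz",o["orientation"],degrees=True).as_matrix()
    json.dump([o["tool_pos"].tolist(),R.tolist()],open("cmd.json","w"))
E
python3 - <<'E'
from h import *
sync();plan([(500,-270,280,5)]*3)
E
```

```text
ROWS [3.02, -0.33, 3.15, 0.0, -8.9, 0.0, 3.02, -0.33, 3.15, 0.0, -8.9, 0.0, 3.02, -0.33, 3.15, 0.0, -8.9, 0.0]
```

Request:
drive_tool(
  deltas=[3.02,-0.33,3.15,0,-8.9,0,3.02,-0.33,3.15,0,-8.9,0,3.02,-0.33,3.15,0,-8.9,0],
)

```text
time_s: 1.2
tool_pos: [499.5, -271.1, 279.5]
orientation: [-90.0, 0.1, 4.7]
wrist_force: [0.4, -0.0, -0.6]
grip_width: 85.6
```

```bash
python3 - <<'E'
from h import *
import cv2
st(); c=imaging.camera_info("wrist"); im=imaging.get_image("wrist"); c2=imaging.camera_info("wrist")
np.savez("w1.npz",**c2); print(np.abs(c["t"]-c2["t"]).max())
cv2.imwrite("pics/w1.png",im[:,:,::-1])
E
```

```text
t 1.2 pos [ 499.5 -271.1  279.5] rpy [-90.    0.1   4.7] F [ 0.4 -0.  -0.6] w 85.6 q [-28.5  14.   -3.9  72.2  -0.   56.8]
0.24023359737503824
```

View pics/w1.png

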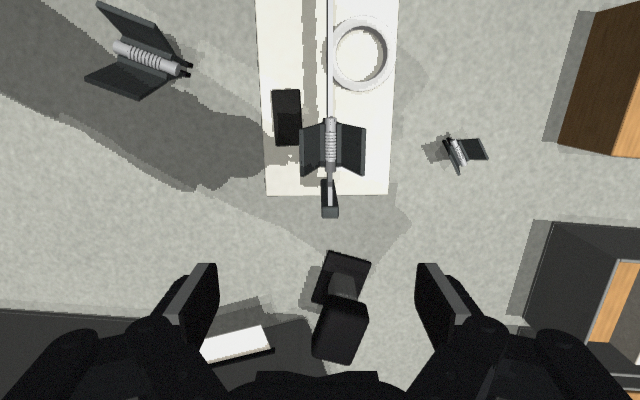

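```bash
python3 - <<'E'
import cv2
a=cv2.imread("pics/w1.png")
cv2.imwrite("pics/w1z.png",cv2.resize(a[100:225,285:380],None,fx=5,fy=4.8) if 0 else cv2.resize(a[105:225,285:385],None,fx=5,fy=5,interpolation=cv2.INTER_CUBIC))
E
```

```text
(no output)
```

View pics/w1z.png

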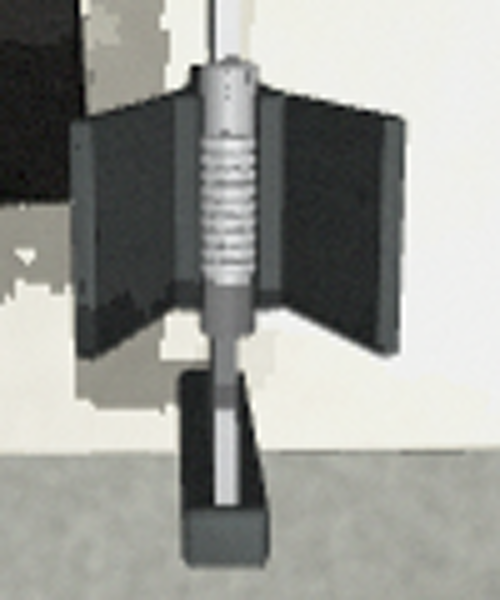

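```bash
python3 - <<'E'
from h import *
c=dict(np.load("w1.npz"))
f=lambda u,v,z:bp(c,(u+.5)/5-.5+285,(v+.5)/5-.5+105,z)[:2].round(1)
np.set_printoptions(suppress=True)
q=[f(72,122,153),f(80,357,153),f(406,118,153),f(395,355,153)]
print(q,np.mean(q,0), "w",np.linalg.norm(q[0]-q[2]),np.linalg.norm(q[1]-q[3]),"len",np.linalg.norm(q[0]-q[1]))
for d in ((q[0]-q[1]),(q[2]-q[3])): print(np.degrees(np.arctan2(-d[0],d[1])))
a,b=f(230,65,117),f(227,333,117); print("rod",a,b,(a+b)/2,np.linalg.norm(a-b),np.degrees(np.arctan2(-(a-b)[0],(a-b)[1])))
s1=bp(c,331,0,110);s2=f(227,500,110);print("strip",s1,s2,np.degrees(np.arctan2(-(s1[:2]-s2)[0],(s1[:2]-s2)[1])))
T=imaging.camera_info("top")
print("project pivot to top", pj(T,[*(np.mean(q,0)),115]))
E
```

```text
[array([ 481.7, -223.1]), array([ 485.2, -258.1]), array([ 530.1, -218.6]), array([ 532.9, -253.9])] [ 507.475 -238.425] w 48.608744069354465 47.884548656116614 len 35.17456467392314
5.710593137499638
4.535212260376529
rod [ 505.5 -215.8] [ 509.2 -260.9] [ 507.35 -238.35] 45.25151931151038 4.690037316352308
strip [ 497.94920931 -128.99188108  110.        ] [ 512.5 -293.7] 5.048567988574681
project pivot to top [426.25699025 199.53014865]
```

```bash
python3 - <<'E'
from h import *
plan([(470,200,260,81.4)]*8)
E
```

```text
ROWS [1.11, 2.0, 47.08, 0.0, -76.4, 0.0, 1.11, 2.0, 47.08, 0.0, -76.4, 0.0, 1.11, 2.0, 47.08, 0.0, -76.4, 0.0, 1.11, 2.0, 47.08, 0.0, -76.4, 0.0, 1.11, 2.0, 47.08, 0.0, -76.4, 0.0, 1.11, 2.0, 47.08, 0.0, -76.4, 0.0, 1.11, 2.0, 47.08, 0.0, -76.4, 0.0, 1.11, 2.0, 47.08, 0.0, -76.4, 0.0]
```

Request:
drive_tool(
  deltas=[1.11,2,47.08,0,-76.4,0,1.11,2,47.08,0,-76.4,0,1.11,2,47.08,0,-76.4,0,1.11,2,47.08,0,-76.4,0,1.11,2,47.08,0,-76.4,0,1.11,2,47.08,0,-76.4,0,1.11,2,47.08,0,-76.4,0,1.11,2,47.08,0,-76.4,0],
  claw=-1,
  newtons=20,
)

```text
time_s: 2.05
tool_pos: [475.5, 127.1, 263.1]
orientation: [-90.0, 0.0, 73.5]
wrist_force: [0.7, -0.3, 0.4]
grip_width: -0.1
```

```bash
python3 - <<'E'
from h import *
st();sync();plan([(470,200,260,81.4)]*4)
E
```

```text
t 2.05 pos [475.5 127.1 263.1] rpy [-90.    0.   73.5] F [ 0.7 -0.3  0.4] w -0.1 q [ 15.    6.  -15.7  68.3  -0.   31.4]
ROWS [6.83, 0.3, 2.59, 0.0, -7.9, 0.0, 6.83, 0.3, 2.59, 0.0, -7.9, 0.0, 6.83, 0.3, 2.59, 0.0, -7.9, 0.0, 6.83, 0.3, 2.59, 0.0, -7.9, 0.0]
```

Request:
drive_tool(
  deltas=[6.83,0.3,2.59,0,-7.9,0,6.83,0.3,2.59,0,-7.9,0,6.83,0.3,2.59,0,-7.9,0,6.83,0.3,2.59,0,-7.9,0],
)

```text
time_s: 2.45
tool_pos: [470.7, 198.6, 259.8]
orientation: [-90.0, 0.1, 81.2]
wrist_force: [0.5, 0.4, -0.5]
grip_width: -0.1
```

```bash
python3 - <<'E'
from h import *
import cv2
st(); im=imaging.get_image("wrist"); c2=imaging.camera_info("wrist")
np.savez("w2.npz",**c2)
cv2.imwrite("pics/w2.png",im[:,:,::-1])
E
```

```text
t 2.45 pos [470.7 198.6 259.8] rpy [-90.    0.1  81.2] F [ 0.5  0.4 -0.5] w -0.1 q [ 22.9   8.1 -13.6  68.3  -0.   31.7]
```

View pics/w2.png

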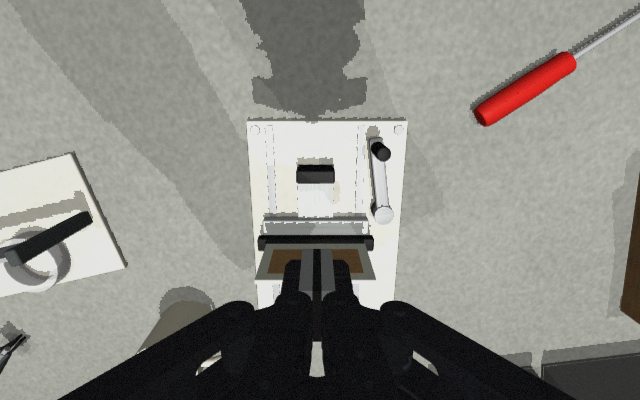

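```bash
python3 - <<'E'
import cv2
a=cv2.imread("pics/w2.png")
cv2.imwrite("pics/w2z.png",cv2.resize(a[110:260,240:415],None,fx=4,fy=4,interpolation=cv2.INTER_CUBIC))
E
```

```text
(no output)
```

View pics/w2z.png

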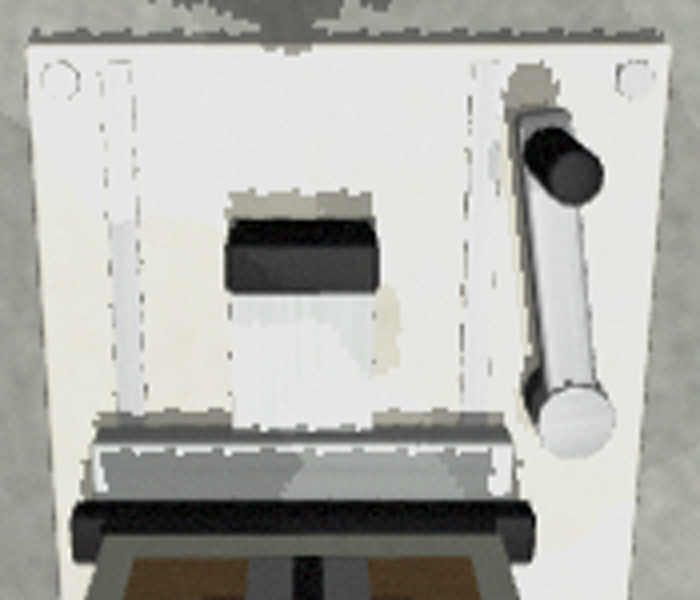

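```bash
python3 - <<'E'
from h import *
c=dict(np.load("w2.npz"))
f=lambda u,v,z:bp(c,(u+.5)/4-.5+240,(v+.5)/4-.5+110,z)[:2].round(1)
a,b=f(27,44,12),f(670,44,12); d=b-a; print("near edge",a,b,np.linalg.norm(d),np.degrees(np.arctan2(-d[0],d[1])))
l2,r2=f(58,590,12),f(630,590,12); print("sides",np.degrees(np.arctan2(*(l2-a)[::-1])),np.degrees(np.arctan2(*(r2-b)[::-1])))
blk=[f(227,246,44),f(378,246,44),f(380,293,44),f(227,293,44)]; print("blk",blk,np.mean(blk,0))
print("peg",f(577,176,72),"pivot",[f(577,423,z) for z in (34,38,42)])
d=blk[1]-blk[0];print(np.degrees(np.arctan2(-d[0],d[1])))
# top-cam plate corners
E
```

```text
near edge [413.  129.5] [439.4 299.8] 172.33412314454733 -8.811882896693357
sides -9.155621136434274 -8.40891173260072
blk [array([468.7, 176.1]), array([474.6, 214.3]), array([487. , 213.1]), array([481. , 173.9])] [477.825 194.35 ]
peg [458.5 261.7] pivot [array([534.8, 261.8]), array([533.2, 261.2]), array([531.6, 260.6])]
-8.779971727265865
```

```bash
cat >> h.py <<'E'
DO=np.array([521.5,187.]); DY=-8.8
def dw(x,y,z,yawrel=90):
    a=np.radians(DY); ex=np.array([np.cos(a),np.sin(a)]); ey=np.array([-ex[1],ex[0]])
    p=DO+x*ex+y*ey; return (p[0],p[1],z,DY+yawrel)
def wd(p):
    a=np.radians(DY); ex=np.array([np.cos(a),np.sin(a)]); ey=np.array([-ex[1],ex[0]])
    r=np.array(p[:2])-DO; return np.array([r@ex,r@ey])
E
python3 - <<'E'
from h import *
plan([dw(-85,-5,44)]*7)
E
```

```text
ROWS [-0.97, 21.6, 3.22, 0.0, 0.2, 0.0, -0.97, 21.6, 3.22, 0.0, 0.2, 0.0, -0.97, 21.6, 3.22, 0.0, 0.2, 0.0, -0.97, 21.6, 3.22, 0.0, 0.2, 0.0, -0.97, 21.6, 3.22, 0.0, 0.2, 0.0, -0.97, 21.6, 3.22, 0.0, 0.2, 0.0, -0.97, 21.6, 3.22, 0.0, 0.2, 0.0]
```

Request:
drive_tool(
  deltas=[-0.97,21.6,3.22,0,0.2,0,-0.97,21.6,3.22,0,0.2,0,-0.97,21.6,3.22,0,0.2,0,-0.97,21.6,3.22,0,0.2,0,-0.97,21.6,3.22,0,0.2,0,-0.97,21.6,3.22,0,0.2,0,-0.97,21.6,3.22,0,0.2,0],
)

```text
time_s: 3.2
tool_pos: [438.3, 194.1, 44.8]
orientation: [-90.0, -0.0, 81.0]
wrist_force: [0.8, 0.9, 0.1]
grip_width: 0.2
```

```bash
python3 - <<'E'
from h import *
st(); print(wd(get_obs()["tool_pos"]))
plan([dw(x,-5,44) for x in (-75,-65,-55,-45,-35,-25,-18,-18)])
E
```

```text
t 3.2 pos [438.3 194.1  44.8] rpy [-90.  -0.  81.] F [0.8 0.9 0.1] w 0.2 q [ 23.9  15.8 -35.   39.1  -0.   32.9]
[-83.27893484  -5.69227927]
ROWS [0.0, 0.0, -1.0, 0.0, 0.0, 0.0, 0.0, 0.0, -2.0, 0.0, 0.0, 0.0, 0.0, 0.0, -3.0, 0.0, 0.0, 0.0, -0.01, 0.0, -4.0, 0.0, 0.0, 0.0, -0.01, 0.0, -5.0, 0.0, 0.0, 0.0, -0.01, 0.0, -6.0, 0.0, 0.0, 0.0, -0.01, 0.0, -6.7, 0.0, 0.0, 0.0, -0.01, 0.0, -6.7, 0.0, 0.0, 0.0]
```

Request:
drive_tool(
  deltas=[0,0,-1,0,0,0,0,0,-2,0,0,0,0,0,-3,0,0,0,0,0,-4,0,0,0,0,0,-5,0,0,0,0,0,-6,0,0,0,0,0,-6.7,0,0,0,0,0,-6.7,0,0,0],
)

```text
time_s: 4.0
tool_pos: [505.2, 184.6, 44.1]
orientation: [-90.1, 0.0, 81.1]
wrist_force: [0.3, -0.6, 0.8]
grip_width: -0.1
```

Request:
drive_tool(
  deltas=[0,0,-0.4,0,0,0,0,0,-0.8,0,0,0,0,0,-0.8,0,0,0],
)

```text
time_s: 4.3
tool_pos: [511.9, 183.5, 44.0]
orientation: [-90.0, 0.0, 81.1]
wrist_force: [-0.6, 0.0, 0.2]
grip_width: -0.1
```

Request:
drive_tool(
  deltas=[0,0,-0.3,0,0,0,0,0,-0.6,0,0,0,0,0,-0.6,0,0,0],
)

```text
time_s: 4.6
tool_pos: [517.9, 182.6, 44.1]
orientation: [-90.0, 0.0, 81.1]
wrist_force: [0.1, -0.1, 0.6]
grip_width: -0.0
```

Request:
drive_tool(
  deltas=[0,0,-0.2,0,0,0,0,0,-0.4,0,0,0,0,0,-0.4,0,0,0],
)

```text
time_s: 4.9
tool_pos: [519.6, 182.3, 43.9]
orientation: [-89.8, -0.0, 81.1]
wrist_force: [-8.1, 0.6, 5.4]
grip_width: 0.1
```

Request:
drive_tool(
  deltas=[0,0,-0.2,0,0,0,0,0,-0.3,0,0,0,0,0,-0.3,0,0,0],
)

```text
time_s: 5.2
tool_pos: [519.7, 182.2, 43.7]
orientation: [-89.5, -0.0, 81.2]
wrist_force: [-14.1, 2.9, 11.2]
grip_width: -0.1
```

```bash
python3 - <<'E'
from h import *
import cv2
st(); print(wd(get_obs()["tool_pos"]))
im=imaging.get_image("side");cv2.imwrite("pics/s1.png",cv2.resize(im[190:310,190:340,::-1],None,fx=5,fy=5,interpolation=cv2.INTER_CUBIC))
E
```

```text
t 5.2 pos [519.7 182.2  43.7] rpy [-89.5  -0.   81.2] F [-14.1   2.9  11.2] w -0.1 q [ 19.2  22.6 -25.   42.8   0.3  28. ]
[-1.01990021 -4.97156767]
```

View pics/s1.png

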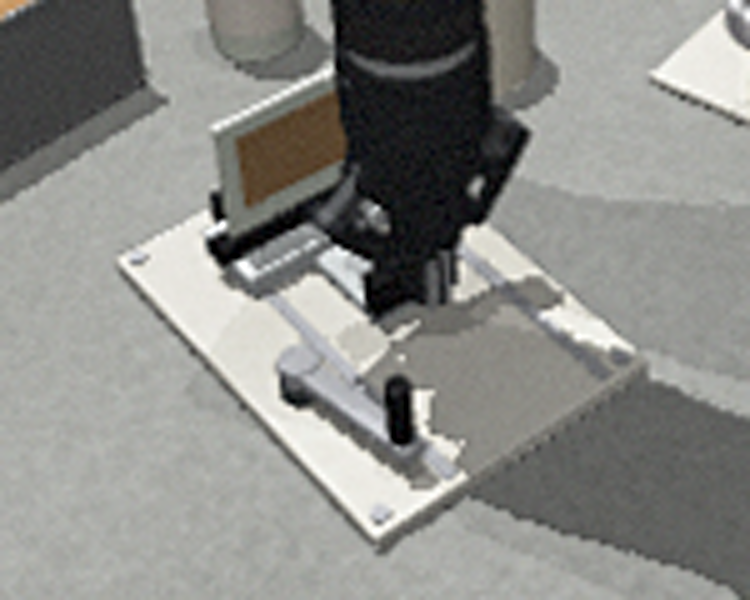

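```bash
cat >> h.py <<'E'
def setcmd(x,y,z,yaw): json.dump([[float(x),float(y),float(z)],Rdown(yaw).tolist()],open("cmd.json","w"))
def lk(th,z,over=0):
    return dw(-75*np.cos(th)+over*np.sin(th),75-75*np.sin(th)-over*np.cos(th),z,90+np.degrees(th))
E
python3 - <<'E'
from h import *
setcmd(*dw(3,-5,44))
plan([dw(-40,-5,44),dw(-45,5,90),dw(-55,35,135),lk(0.147,135),lk(0.147,135)])
E
```

```text
ROWS [0.0, 0.0, 4.3, 0.0, 0.0, 0.0, 1.0, -4.6, 4.8, 0.0, 0.0, 0.0, 4.0, -9.1, 5.8, 0.0, 0.0, 0.0, 6.9, -9.1, 7.72, 0.0, -8.4, 0.0, 6.9, -9.1, 7.72, 0.0, -8.4, 0.0]
```

Request:
drive_tool(
  deltas=[0,0,4.3,0,0,0,1,-4.6,4.8,0,0,0,4,-9.1,5.8,0,0,0,6.9,-9.1,7.72,0,-8.4,0,6.9,-9.1,7.72,0,-8.4,0,6.9,-9.1,7.72,0,-8.4,0,6.9,-9.1,7.72,0,-8.4,0],
  claw=-0.2,
)

```text
time_s: 5.95
tool_pos: [458.7, 260.9, 134.5]
orientation: [-90.0, 0.1, 89.4]
wrist_force: [0.0, 0.8, -0.6]
grip_width: 34.3
```

```bash
python3 - <<'E'
from h import *
import cv2
st(); print(wd(get_obs()["tool_pos"]), lk(0.147,135))
im=imaging.get_image("wrist");c=imaging.camera_info("wrist");np.savez("w3.npz",**c);cv2.imwrite("pics/w3.png",im[:,:,::-1])
E
```

```text
t 5.95 pos [458.7 260.9 134.5] rpy [-90.    0.1  89.4] F [ 0.   0.8 -0.6] w 34.3 q [ 29.6  14.6 -22.7  52.7  -0.   30.2]
[-73.32773648  63.38157935] (np.float64(457.97556576218847), np.float64(261.6112980959424), 135, np.float64(89.6224795884231))
```

View pics/w3.png

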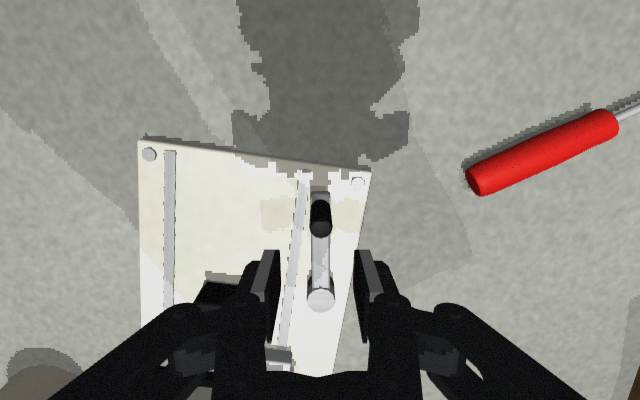

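```bash
python3 - <<'E'
from h import *
c=dict(np.load("w3.npz")); print(bp(c,320,222,72),bp(c,320,300,38),[wd(bp(c,320,222,72))])
plan([lk(0.147,66)]*3)
E
```

```text
[454.46656037 261.20613388  72.        ] [531.4129072 260.9695402  38.       ] [array([-77.596835  ,  63.07744075])]
ROWS [0.0, 6.9, 0.0, 0.0, 0.0, 0.0, 0.0, 6.9, 0.0, 0.0, 0.0, 0.0, 0.0, 6.9, 0.0, 0.0, 0.0, 0.0]
```

Request:
drive_tool(
  deltas=[0,3.5,0,0,0,0,0,6.9,0,0,0,0,0,6.9,0,0,0,0],
)

```text
time_s: 6.3
tool_pos: [455.6, 258.6, 61.7]
orientation: [-89.6, 0.3, 89.4]
wrist_force: [-1.5, -0.1, 0.7]
grip_width: 34.1
```

```bash
python3 - <<'E'
from h import *
st()
plan([lk(0.147,66)]*2+[lk(0.147+0.12*k,66) for k in (1,2,3,4,5,6)])
plan([lk(0.147+0.12*k,66) for k in (7,8,9,10,11)]+[lk(1.571,66)]*3)
plan([lk(1.571,66,4),lk(1.571,66,4)])
E
```

```text
t 6.3 pos [455.6 258.6  61.7] rpy [-89.6   0.3  89.4] F [-1.5 -0.1  0.7] w 34.1 q [ 29.6  19.  -27.6  43.9  -0.   30.2]
ROWS [0.0, 0.0, 0.0, 0.0, 0.0, 0.0, 0.0, 0.0, 0.0, 0.0, 0.0, 0.0, -0.9, 0.0, -0.06, 0.0, -6.9, 0.0, -1.78, 0.0, -0.22, 0.0, -13.8, 0.0, -2.64, 0.0, -0.48, 0.0, -20.6, 0.0, -3.46, 0.0, -0.85, 0.0, -27.5, 0.0, -4.23, 0.0, -1.31, 0.0, -34.4, 0.0, -4.94, 0.0, -1.86, 0.0, -41.3, 0.0]
ROWS [-0.9, 0.0, -0.05, 0.0, -6.9, 0.0, -1.79, 0.0, -0.22, 0.0, -13.7, 0.0, -2.65, 0.0, -0.48, 0.0, -20.6, 0.0, -3.47, 0.0, -0.85, 0.0, -27.5, 0.0, -4.24, 0.0, -1.31, 0.0, -34.4, 0.0, -4.86, 0.0, -1.78, 0.0, -40.3, 0.0, -4.86, 0.0, -1.78, 0.0, -40.3, 0.0, -4.86, 0.0, -1.78, 0.0, -40.3, 0.0]
ROWS [-0.4, 0.0, 0.0, 0.0, 0.0, 0.0, -0.4, 0.0, 0.0, 0.0, 0.0, 0.0]
```

Request:
drive_tool(
  deltas=[0,0,0,0,0,0,0,0,0,0,0,0,-0.9,0,-0.06,0,-6.9,0,-1.78,0,-0.22,0,-13.8,0,-2.64,0,-0.48,0,-20.6,0,-3.46,0,-0.85,0,-27.5,0,-4.23,0,-1.31,0,-34.4,0,-4.94,0,-1.86,0,-41.3,0],
  claw=-0.5,
)

```text
time_s: 7.1
tool_pos: [478.6, 212.6, 68.2]
orientation: [-90.2, 0.0, 131.1]
wrist_force: [-0.1, 0.2, -0.8]
grip_width: 21.1
```

Request:
drive_tool(
  deltas=[-0.9,0,-0.05,0,-6.9,0,-1.79,0,-0.22,0,-13.7,0,-2.65,0,-0.48,0,-20.6,0,-3.47,0,-0.85,0,-27.5,0,-4.24,0,-1.31,0,-34.4,0,-4.86,0,-1.78,0,-40.3,0,-4.86,0,-1.78,0,-40.3,0],
)

```text
time_s: 7.8
tool_pos: [524.5, 187.2, 68.0]
orientation: [-90.1, 0.2, 171.1]
wrist_force: [0.8, -0.6, -0.5]
grip_width: 21.5
```

Request:
drive_tool(
  deltas=[-0.2,0,0,0,0,0,-0.4,0,0,0,0,0,-0.4,0,0,0,0,0],
)

```text
time_s: 8.1
tool_pos: [525.9, 186.5, 66.4]
orientation: [-90.0, -0.0, 171.1]
wrist_force: [-1.4, 0.8, 1.4]
grip_width: 22.0
```

Request:
drive_tool(
  deltas=[-0.2,0,0,0,0,0,-0.3,0,0,0,0,0,-0.3,0,0,0,0,0],
)

```text
time_s: 8.4
tool_pos: [526.4, 186.3, 65.9]
orientation: [-90.0, -0.3, 171.1]
wrist_force: [-8.4, 2.0, 8.5]
grip_width: 21.2
```

```bash
python3 - <<'E'
from h import *
import cv2
st(); print(wd(get_obs()["tool_pos"]))
im=imaging.get_image("wrist");c=imaging.camera_info("wrist");np.savez("w4.npz",**c);cv2.imwrite("pics/w4.png",im[:,:,::-1])
im=imaging.get_image("side");cv2.imwrite("pics/s2.png",cv2.resize(im[190:310,190:340,::-1],None,fx=5,fy=5,interpolation=cv2.INTER_CUBIC))
E
```

```text
t 8.4 pos [526.4 186.3  65.9] rpy [-90.   -0.3 171.1] F [-8.4  2.   8.5] w 21.2 q [ 19.4  21.7 -22.8  45.7   0.2 -61.7]
[4.92125411 0.05016635]
```

View pics/w4.png

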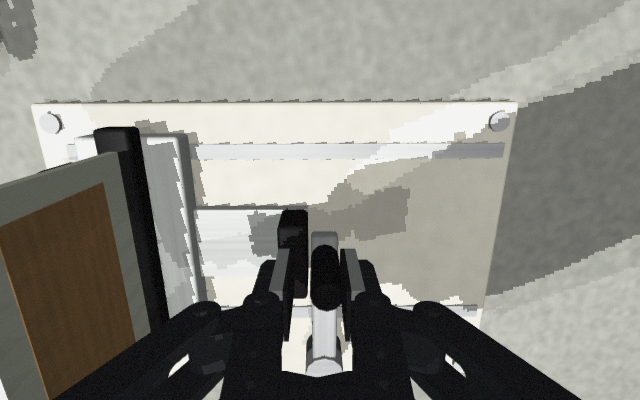

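View pics/s2.png

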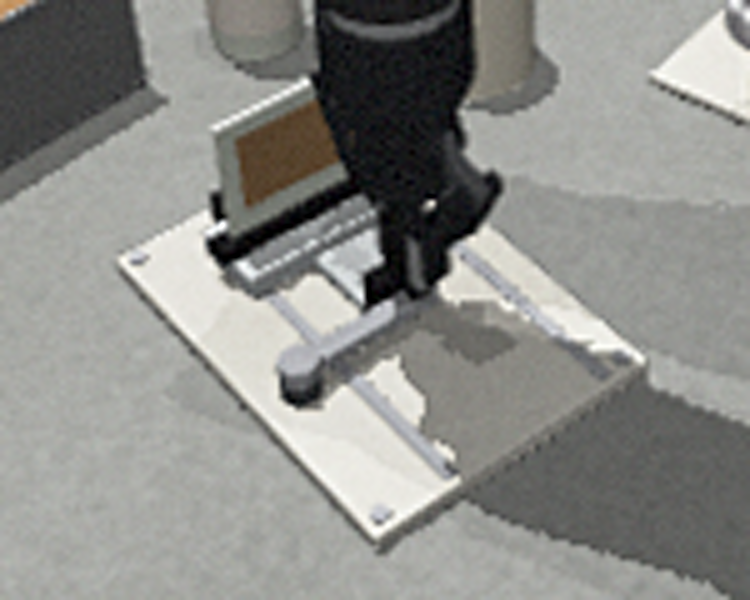

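```bash
python3 - <<'E'
from h import *
setcmd(*lk(1.571,66,7))
plan([lk(1.571,66,3),lk(1.571,66+45,2),lk(1.571,66+95,2)]+[(600,175,290,171.2)]*5)
E
```

```text
ROWS [0.4, 0.0, 0.0, 0.0, 0.0, 0.0, 0.5, -4.5, 0.0, 0.0, 0.0, 0.0, 0.5, -9.5, 0.0, 0.0, 0.0, 0.0, -7.24, -22.4, -0.01, 0.0, 0.0, 0.0, -7.24, -22.4, -0.01, 0.0, 0.0, 0.0, -7.24, -22.4, -0.01, 0.0, 0.0, 0.0, -7.24, -22.4, -0.01, 0.0, 0.0, 0.0, -7.24, -22.4, -0.01, 0.0, 0.0, 0.0]
```

Request:
drive_tool(
  deltas=[0.4,0,0,0,0,0,0.5,-4.5,0,0,0,0,0.5,-9.5,0,0,0,0,-7.24,-22.4,0,0,0,0,-7.24,-22.4,0,0,0,0,-7.24,-22.4,0,0,0,0,-7.24,-22.4,0,0,0,0,-7.24,-22.4,0,0,0,0],
)

```text
time_s: 9.3
tool_pos: [602.2, 174.7, 291.1]
orientation: [-90.1, 0.2, 171.1]
wrist_force: [-0.6, 0.2, -1.0]
grip_width: 21.6
```

```bash
python3 - <<'E'
from h import *
import cv2
st(); 
im=imaging.get_image("wrist");c=imaging.camera_info("wrist");np.savez("w5.npz",**c);cv2.imwrite("pics/w5.png",im[:,:,::-1])
E
```

```text
t 9.3 pos [602.2 174.7 291.1] rpy [-90.1   0.2 171.1] F [-0.6  0.2 -1. ] w 21.6 q [ 16.2  20.2   5.9  75.5  -0.  -64.9]
```

View pics/w5.png

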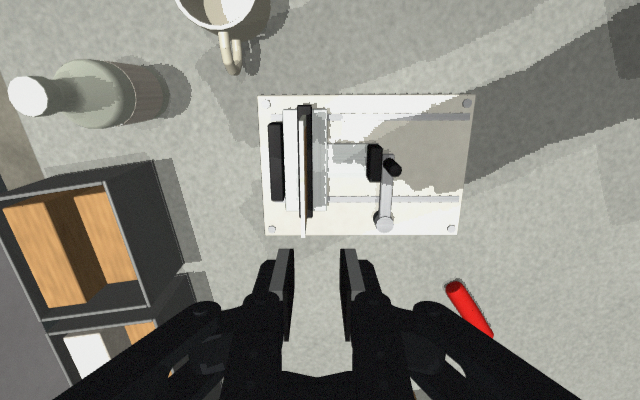

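```bash
python3 - <<'E'
import cv2
a=cv2.imread("pics/w5.png")
cv2.imwrite("pics/w5z.png",cv2.resize(a[90:245,255:415],None,fx=3.8,fy=3.8,interpolation=cv2.INTER_CUBIC))
cv2.imwrite("pics/w5zz.png",cv2.resize(a[95:240,285:325],None,fx=10,fy=4,interpolation=cv2.INTER_CUBIC))
E
```

```text
(no output)
```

View pics/w5z.png

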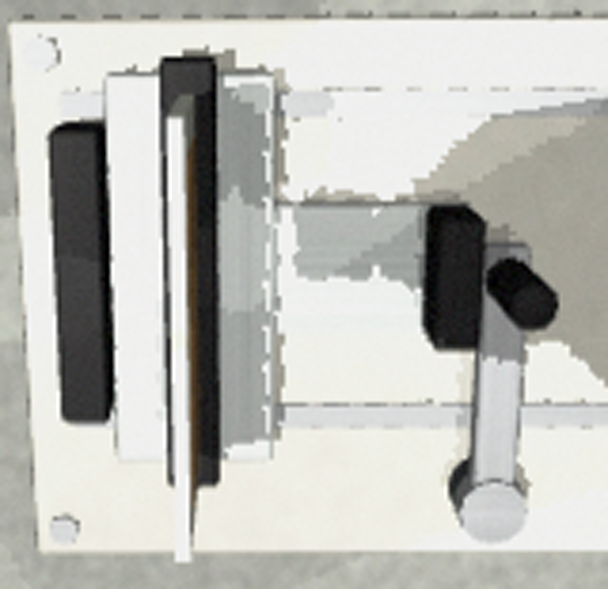

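View pics/w5zz.png

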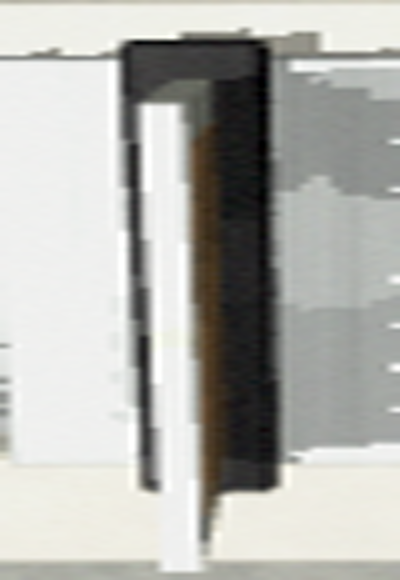

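```bash
python3 - <<'E'
from h import *
c=dict(np.load("w5.npz"))
f=lambda u,v,z:bp(c,(u+.5)/10-.5+285,(v+.5)/4-.5+95,z)
a,b=f(163,103,116),f(181,571,116);d=(b-a)[:2]
m=(a+b)/2;print(a,b,m,np.linalg.norm(d),np.degrees(np.arctan2(-d[0],d[1])),wd(m))
g=lambda u,v,z:bp(c,(u+.5)/3.8-.5+255,(v+.5)/3.8-.5+90,z)
p=g(494,512,38);q=g(539,304,72);print("pivot",p,wd(p),"peg",q,wd(q))
e=(q-p)[:2];print("arm yaw",np.degrees(np.arctan2(*e[::-1])),np.linalg.norm(e))
# side view card edge prior check
# plan to clip
E
```

```text
[605.64910701 118.23999744 116.        ] [622.44658838 226.44853263 116.        ] [614.0478477  172.34426503 116.        ] 109.5045317188035 -8.82374122495589 [93.70052961 -0.32470337]
pivot [531.95635552 259.29405179  38.        ] [-0.72669868 73.04270808] peg [519.32077425 185.79746383  72.        ] [-1.96960173 -1.52177105]
arm yaw -99.75496549420521 74.57483728480769
```

```bash
python3 - <<'E'
import cv2
a=cv2.imread("pics/w5.png")
cv2.imwrite("pics/w5y.png",cv2.resize(a[140:240,360:410],None,fx=10,fy=6,interpolation=cv2.INTER_CUBIC))
E
```

```text
(no output)
```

View pics/w5y.png

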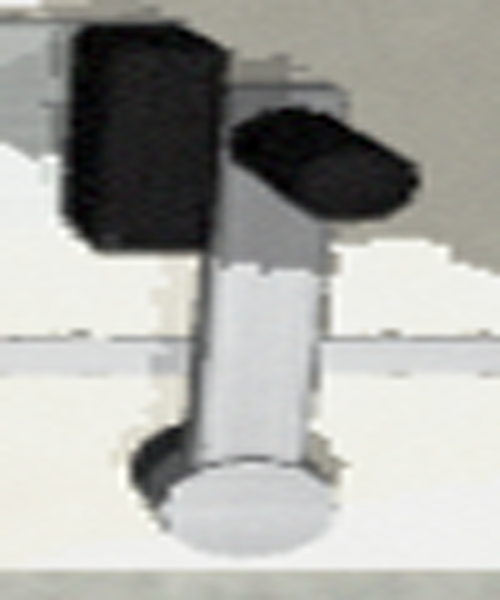

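```bash
python3 - <<'E'
from h import *
c=dict(np.load("w5.npz"))
g=lambda u,v,z:bp(c,(u+.5)/10-.5+360,(v+.5)/6-.5+140,z)[:2]
def ang(a,b): d=b-a; return np.degrees(np.arctan2(*d[::-1]))
print("arm right edge",ang(g(303,455,34),g(321,270,34)),ang(g(303,455,34),g(345,105,34)))
print("arm left edge",ang(g(205,455,34),g(215,270,34)))
print("block near face top",ang(g(207,245,44),g(224,55,44)))
print("block bottomleft, edges", wd(g(207,245,44)),wd(g(224,55,44)))
print("arm edges dock",wd(g(321,270,34)),wd(g(215,270,34)),wd(g(303,455,34)),wd(g(205,455,34)))
E
```

```text
arm right edge -98.22877892769593 -98.95968152621244
arm left edge -97.34662113655793
block near face top -98.57391944095926
block bottomleft, edges [ 8.68163441 17.32754224] [  8.82259248 -18.39539139]
arm edges dock [-6.74878492 24.99282522] [ 5.54348481 24.96842288] [-7.1294382  63.17262102] [ 4.5747776  63.14905946]
```

```bash
python3 - <<'E'
from h import *
plan([(507.4,-238.4,225,185.1)]*8)
E
```

```text
ROWS [2.84, 6.5, 42.27, 0.0, -13.9, 0.0, 2.84, 6.5, 42.27, 0.0, -13.9, 0.0, 2.84, 6.5, 42.27, 0.0, -13.9, 0.0, 2.84, 6.5, 42.27, 0.0, -13.9, 0.0, 2.84, 6.5, 42.27, 0.0, -13.9, 0.0, 2.84, 6.5, 42.27, 0.0, -13.9, 0.0, 2.84, 6.5, 42.27, 0.0, -13.9, 0.0, 2.84, 6.5, 42.27, 0.0, -13.9, 0.0]
```

Request:
drive_tool(
  deltas=[2.84,6.5,42.27,0,-13.9,0,2.84,6.5,42.27,0,-13.9,0,2.84,6.5,42.27,0,-13.9,0,2.84,6.5,42.27,0,-13.9,0,2.84,6.5,42.27,0,-13.9,0,2.84,6.5,42.27,0,-13.9,0,2.84,6.5,42.27,0,-13.9,0,2.84,6.5,42.27,0,-13.9,0],
  claw=1,
)

```text
time_s: 10.15
tool_pos: [511.2, -211.3, 227.3]
orientation: [-90.1, -0.2, -175.0]
wrist_force: [1.5, -0.3, 0.1]
grip_width: 85.9
```

```bash
python3 - <<'E'
from h import *
st(); sync(); plan([(507.4,-238.4,225,185.1)]*4)
E
```

```text
t 10.15 pos [ 511.2 -211.3  227.3] rpy [ -90.1   -0.2 -175. ] F [ 1.5 -0.3  0.1] w 85.9 q [ -22.5   13.6  -11.2   65.3   -0.  -117.5]
ROWS [0.62, 0.23, 2.66, 0.1, -0.1, 0.2, 0.62, 0.23, 2.66, 0.1, -0.1, 0.2, 0.62, 0.23, 2.66, 0.1, -0.1, 0.2, 0.62, 0.23, 2.66, 0.1, -0.1, 0.2]
```

Request:
drive_tool(
  deltas=[0.62,0.23,2.66,0,0,0,0.62,0.23,2.66,0,0,0,0.62,0.23,2.66,0,0,0,0.62,0.23,2.66,0,0,0],
)

```text
time_s: 10.55
tool_pos: [509.3, -236.2, 226.4]
orientation: [-90.1, -0.1, -174.9]
wrist_force: [0.3, 0.2, -0.3]
grip_width: 85.3
```

```bash
python3 - <<'E'
from h import *
import cv2
st(); 
im=imaging.get_image("wrist");c=imaging.camera_info("wrist");np.savez("w6.npz",**c);cv2.imwrite("pics/w6.png",im[:,:,::-1])
cv2.imwrite("pics/w6z.png",cv2.resize(im[110:240,255:390,::-1],None,fx=4.5,fy=4.5,interpolation=cv2.INTER_CUBIC)); st()
E
```

```text
t 10.55 pos [ 509.3 -236.2  226.4] rpy [-9.010e+01 -1.000e-01 -1.749e+02] F [ 0.3  0.2 -0.3] w 85.3 q [ -24.9   14.4  -10.3   65.4    0.  -120. ]
t 10.6 pos [ 509.6 -236.1  226.7] rpy [ -90.    -0.  -174.9] F [ 0.7  0.5 -0.4] w 85.7 q [ -24.9   14.4  -10.2   65.4    0.  -120. ]
```

View pics/w6.png

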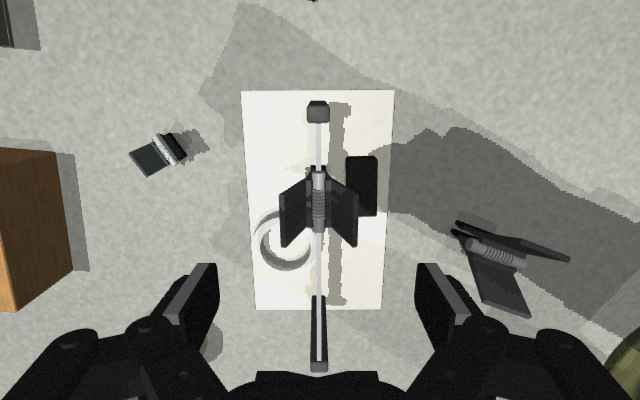

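View pics/w6z.png

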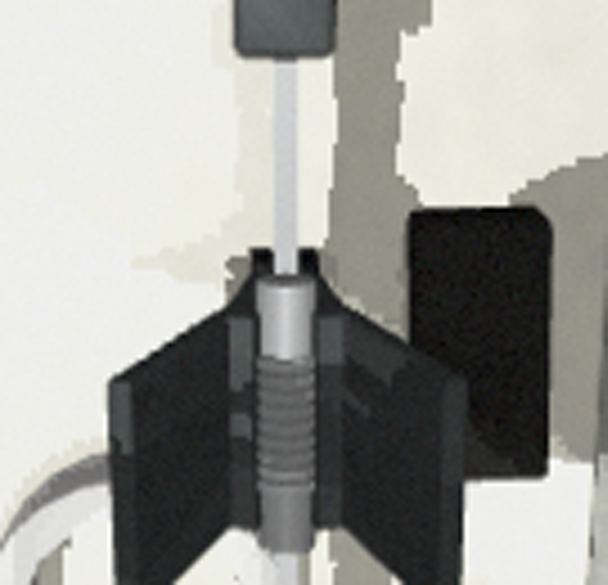

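```bash
python3 - <<'E'
from h import *
c=dict(np.load("w6.npz"))
g=lambda u,v,z:bp(c,(u+.5)/4.5-.5+255,(v+.5)/4.5-.5+110,z)[:2]
a,b=g(109,382,153),g(467,380,153); print(a,b,(a+b)/2,np.linalg.norm(a-b))
a,b=g(286,278,119),g(286,553,119); print("rod",a,b,(a+b)/2,np.linalg.norm(a-b), np.degrees(np.arctan2(-(b-a)[0],(b-a)[1])))
s=[bp(c,318,130,110)[:2],bp(c,319.5,355,110)[:2]];d=s[1]-s[0];print("strip",s,np.degrees(np.arctan2(-d[0],d[1])))
sync(); st()
E
```

```text
[ 534.132677   -253.13269147] [ 485.71989846 -257.73688979] [ 509.92628773 -255.43479063] 48.63122215092228
rod [ 510.57912083 -261.65674344] [ 506.36630914 -215.33938911] [ 508.47271499 -238.49806628] 46.50854862026072 5.197058264958313
strip [array([ 513.1443321 , -289.10365078]), array([494.21077224, -95.15487097])] 5.57562967534724
t 10.6 pos [ 509.6 -236.1  226.7] rpy [ -90.    -0.  -174.9] F [ 0.7  0.5 -0.4] w 85.7 q [ -24.9   14.4  -10.2   65.4    0.  -120. ]
```

```bash
python3 - <<'E'
from h import *
plan([(508.2,-238.4,180,185.2),(508.2,-238.4,150,185.2)]+[(508.2,-238.4,139,185.2)]*3)
E
```

```text
ROWS [0.16, 4.67, 0.22, 0.0, -0.1, 0.0, 0.16, 7.67, 0.22, 0.0, -0.1, 0.0, 0.16, 8.77, 0.22, 0.0, -0.1, 0.0, 0.16, 8.77, 0.22, 0.0, -0.1, 0.0, 0.16, 8.77, 0.22, 0.0, -0.1, 0.0]
```

Request:
drive_tool(
  deltas=[0.16,4.67,0.22,0,-0.1,0,0.16,7.67,0.22,0,-0.1,0,0.16,8.77,0.22,0,-0.1,0,0.16,8.77,0.22,0,-0.1,0,0.16,8.77,0.22,0,-0.1,0],
)

```text
time_s: 11.1
tool_pos: [509.4, -239.7, 140.7]
orientation: [-90.0, 0.1, -174.8]
wrist_force: [-0.1, -0.1, -0.4]
grip_width: 85.6
```

Request:
drive_tool(
  deltas=[0,0,0,0,0,0,0,0,0,0,0,0,0,0,0,0,0,0,0,0,0,0,0,0,0,0,0,0,0,0,0,0,0,0,0,0],
  claw=-1,
  newtons=20,
)

```text
time_s: 11.7
tool_pos: [507.5, -241.1, 142.4]
orientation: [-89.8, -0.1, -174.9]
wrist_force: [-10.5, 0.2, 20.3]
grip_width: 21.5
```

```bash
python3 - <<'E'
from h import *
import cv2
st(); 
im=imaging.get_image("wrist");cv2.imwrite("pics/w7.png",im[:,:,::-1])
im=imaging.get_image("side");cv2.imwrite("pics/s7.png",cv2.resize(im[110:240,310:440,::-1],None,fx=4.5,fy=4.5,interpolation=cv2.INTER_CUBIC)); st()
E
```

```text
t 11.7 pos [ 507.5 -241.1  142.4] rpy [-8.980e+01 -1.000e-01 -1.749e+02] F [-10.5   0.2  20.3] w 21.5 q [ -25.3   17.6  -17.6   54.8   -0.2 -120.4]
t 11.8 pos [ 507.5 -241.1  142.4] rpy [ -89.8   -0.  -174.9] F [-9.4  0.5 20.2] w 21.8 q [ -25.3   17.6  -17.6   54.8   -0.2 -120.4]
```

View pics/w7.png

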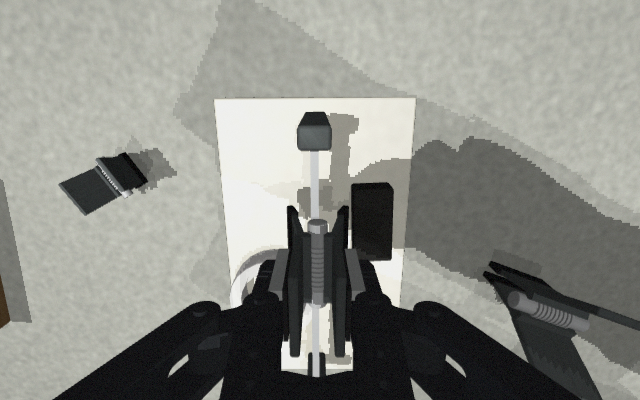

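View pics/s7.png

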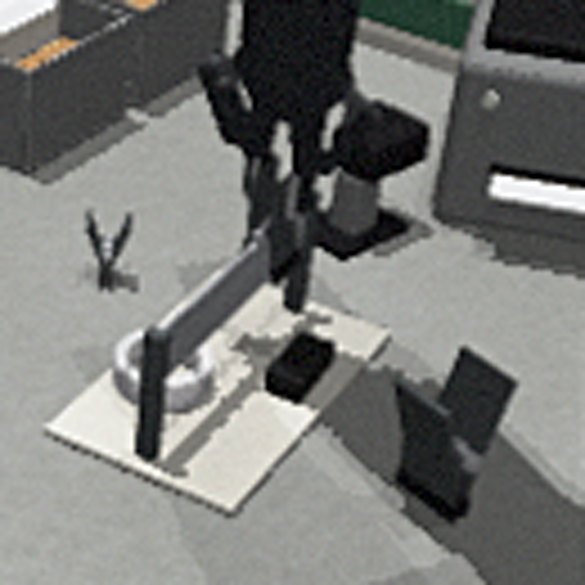

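Request:
drive_tool(
  deltas=[0,-0.5,0,0,0,0,0,-1,0,0,0,0,0,-2,0,0,0,0,0,-4,0,0,0,0,0,-6,0,0,0,0,0,-8,0,0,0,0,0,-8,0,0,0,0,0,-8,0,0,0,0],
)

```text
time_s: 12.6
tool_pos: [508.8, -240.0, 219.7]
orientation: [-90.0, 0.0, -174.9]
wrist_force: [-0.7, 0.7, -0.9]
grip_width: 21.7
```

```bash
python3 - <<'E'
from h import *
import cv2
st(); c=imaging.camera_info("wrist");np.savez("w8.npz",**c)
im=imaging.get_image("wrist");cv2.imwrite("pics/w8.png",im[:,:,::-1])
im=imaging.get_image("side");cv2.imwrite("pics/s8.png",cv2.resize(im[90:220,310:440,::-1],None,fx=4.5,fy=4.5,interpolation=cv2.INTER_CUBIC)); st()
E
```

```text
t 12.6 pos [ 508.8 -240.   219.7] rpy [ -90.     0.  -174.9] F [-0.7  0.7 -0.9] w 21.7 q [ -25.3   14.6  -10.9   64.4    0.  -120.4]
t 12.7 pos [ 507.9 -239.6  218.4] rpy [-9.000e+01 -1.000e-01 -1.749e+02] F [-0.5  0.7 -1.4] w 21.4 q [ -25.3   14.7  -11.    64.4    0.  -120.4]
```

View pics/w8.png

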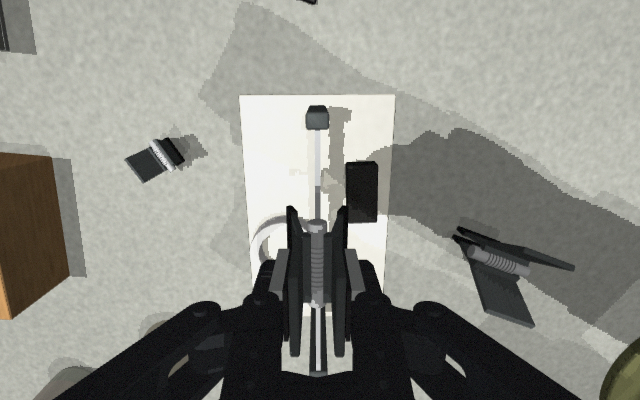

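View pics/s8.png

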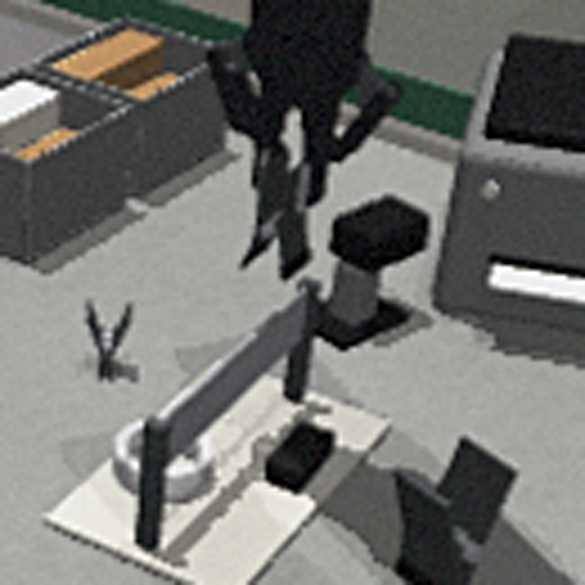

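```bash
python3 - <<'E'
import cv2
for n in (7,8):
    a=cv2.imread(f"pics/w{n}.png")
    cv2.imwrite(f"pics/w{n}y.png",cv2.resize(a[195:370,265:370],None,fx=3.4,fy=3.4,interpolation=cv2.INTER_CUBIC))
a=cv2.hconcat([cv2.imread("pics/w7y.png"),cv2.imread("pics/w8y.png")]);cv2.imwrite("pics/w78.png",a)
E
```

```text
(no output)
```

View pics/w78.png

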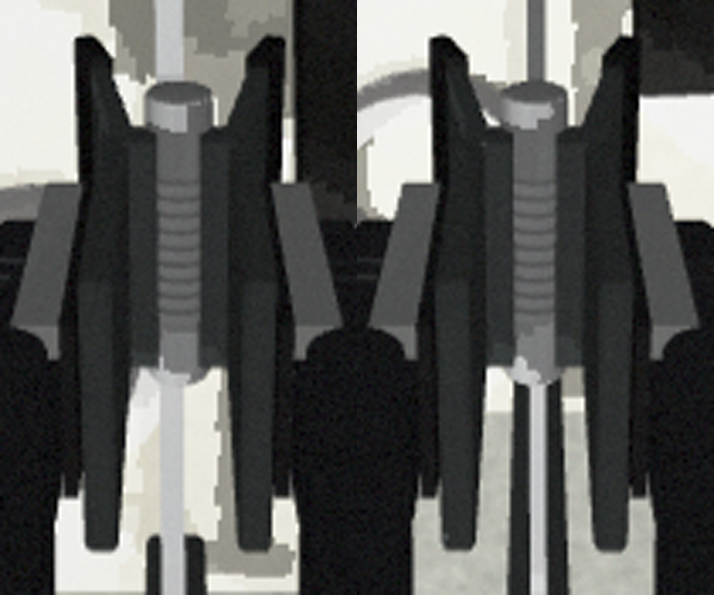

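```bash
python3 - <<'E'
from h import *
# camera in tool frame (constant)
ct=np.array([1.4,-125.1,78.8]); A=np.array([[1,0,0],[0,-.309,.951],[0,-.951,-.309]])
K=imaging.camera_info("wrist")["mtx"]
def tp(u,v,ty):
    u=(u-357+.5)/3.4-.5+265; v=(v+.5)/3.4-.5+195
    d=A@np.linalg.inv(K)@np.array([u,v,1]); return (ct+d*(ty-ct[1])/d[1]).round(1)
print("near mid",tp(534,95,27.4),"near top rim",tp(534,106,22.4),"far",tp(537,383,22.4))
print("handles outer far corner(near cam)",tp(432,40,-17),tp(637,40,-17), "far",tp(460,550,-17),tp(612,550,-17))
E
```

```text
near mid [ 1.5 27.4 17.5] near top rim [ 1.5 22.4 17.8] far [  1.9  22.4 -26.8]
handles outer far corner(near cam) [ -8.6 -17.   41.2] [ 11.6 -17.   41.2] far [ -7.1 -17.  -21.2] [ 10.5 -17.  -21.2]
```

```bash
python3 - <<'E'
from h import *
st();sync(); t=dw(95.3,-3.8,225,180); print(t)
plan([t]*8)
E
```

```text
t 12.7 pos [ 507.9 -239.6  218.4] rpy [-9.000e+01 -1.000e-01 -1.749e+02] F [-0.5  0.7 -1.4] w 21.4 q [ -25.3   14.7  -11.    64.4    0.  -120.4]
(np.float64(615.0968185739771), np.float64(168.66518195263427), 225, 171.2)
ROWS [-14.32, -0.64, -39.71, 0.0, 13.9, 0.1, -14.32, -0.64, -39.71, 0.0, 13.9, 0.1, -14.32, -0.64, -39.71, 0.0, 13.9, 0.1, -14.32, -0.64, -39.71, 0.0, 13.9, 0.1, -14.32, -0.64, -39.71, 0.0, 13.9, 0.1, -14.32, -0.64, -39.71, 0.0, 13.9, 0.1, -14.32, -0.64, -39.71, 0.0, 13.9, 0.1, -14.32, -0.64, -39.71, 0.0, 13.9, 0.1]
```

Request:
drive_tool(
  deltas=[-1,-0.1,-2.8,0,1,0,-2,-0.2,-5.6,0,2,0,-3,-0.3,-8.4,0,3,0,-4,-0.4,-11.2,0,4,0,-5,-0.5,-14,0,5,0,-6,-0.6,-16.8,0,6,0,-7,-0.6,-19.6,0,7,0,-8,-0.6,-22.4,0,8,0],
)

```text
time_s: 13.5
tool_pos: [567.6, -8.4, 224.2]
orientation: [-90.0, -0.1, 177.1]
wrist_force: [-0.2, -1.0, -0.8]
grip_width: 21.6
```

```bash
python3 - <<'E'
from h import *
st()
p=np.array([507.9,-239.6,218.4]);R=Rdown(185.1)
p=p+R@np.array([-80,-6,-224]); setcmd(*p,185.1-8); print(p)
t=np.array(dw(95.3,-3.8,225,180)); s=np.array([*p,177.1])
plan([tuple(s+(t-s)*k/6) for k in (1,2,3,4,5,6,6,6)])
E
```

```text
t 13.5 pos [567.6  -8.4 224.2] rpy [-9.000e+01 -1.000e-01  1.771e+02] F [-0.2 -1.  -0.8] w 21.6 q [ -0.9  15.2  -9.6  65.3   0.  -87.9]
[567.67096273  -9.3752576  224.4       ]
ROWS [-0.64, -0.01, -3.0, 0.0, 1.0, 0.0, -1.28, -0.02, -6.01, 0.0, 2.0, 0.0, -1.92, -0.03, -9.01, 0.0, 3.0, 0.0, -2.56, -0.04, -12.01, 0.0, 3.9, 0.0, -3.2, -0.05, -15.02, 0.0, 4.9, 0.0, -3.84, -0.06, -18.02, 0.0, 5.9, 0.0, -3.84, -0.06, -18.02, 0.0, 5.9, 0.0, -3.84, -0.06, -18.02, 0.0, 5.9, 0.0]
```

Request:
drive_tool(
  deltas=[-0.64,0,-3,0,1,0,-1.28,0,-6,0,2,0,-1.92,0,-9,0,3,0,-2.56,0,-12,0,3.9,0,-3.2,0,-15,0,4.9,0,-3.84,-0.06,-18,0,5.9,0,-3.84,-0.06,-18,0,5.9,0,-3.84,-0.06,-18,0,5.9,0],
)

```text
time_s: 14.3
tool_pos: [614.8, 168.5, 224.5]
orientation: [-89.9, -0.1, 171.3]
wrist_force: [-0.2, -0.8, -0.8]
grip_width: 21.5
```

```bash
python3 - <<'E'
from h import *
import cv2
st(); print(wd(get_obs()["tool_pos"])); c=imaging.camera_info("wrist");np.savez("w9.npz",**c)
im=imaging.get_image("wrist");cv2.imwrite("pics/w9.png",im[:,:,::-1])
im=imaging.get_image("side");cv2.imwrite("pics/s9.png",cv2.resize(im[150:300,190:340,::-1],None,fx=4,fy=4,interpolation=cv2.INTER_CUBIC)); st()
E
```

```text
t 14.3 pos [614.8 168.5 224.5] rpy [-8.990e+01 -1.000e-01  1.713e+02] F [-0.2 -0.8 -0.8] w 21.5 q [ 15.3  22.7   0.9  68.3  -0.  -66. ]
[95.04076303 -4.03552262]
t 14.4 pos [614.9 167.3 225.2] rpy [-8.990e+01 -1.000e-01  1.712e+02] F [ 0.5 -0.1 -0.5] w 21.6 q [ 15.2  22.6   0.9  68.3  -0.  -66. ]
```

View pics/w9.png

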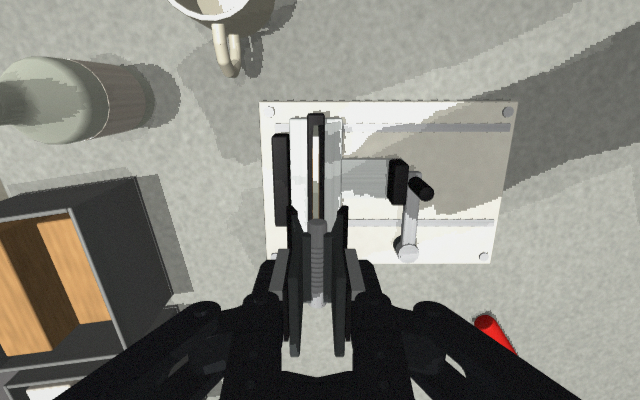

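View pics/s9.png

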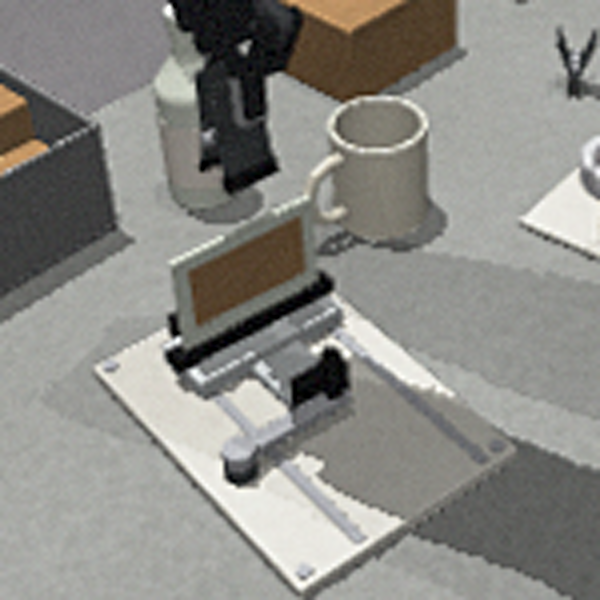

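Request:
drive_tool(
  deltas=[0,1.5,0,0,0,0,0,3,0,0,0,0,0,3,0,0,0,0],
)

```text
time_s: 14.7
tool_pos: [613.9, 166.5, 193.9]
orientation: [-89.9, -0.2, 171.1]
wrist_force: [-0.3, 0.2, -1.1]
grip_width: 21.6
```

```bash
python3 - <<'E'
from h import *
import cv2
st(); print(wd(get_obs()["tool_pos"]))
im=imaging.get_image("wrist");cv2.imwrite("pics/w10.png",cv2.resize(im[120:330,250:400,::-1],None,fx=2.8,fy=2.8,interpolation=cv2.INTER_CUBIC))
E
```

```text
t 14.7 pos [613.9 166.5 193.9] rpy [-89.9  -0.2 171.1] F [-0.3  0.2 -1.1] w 21.6 q [ 15.2  23.4  -2.1  64.7  -0.  -65.9]
[94.4674354  -6.08381833]
```

View pics/w10.png

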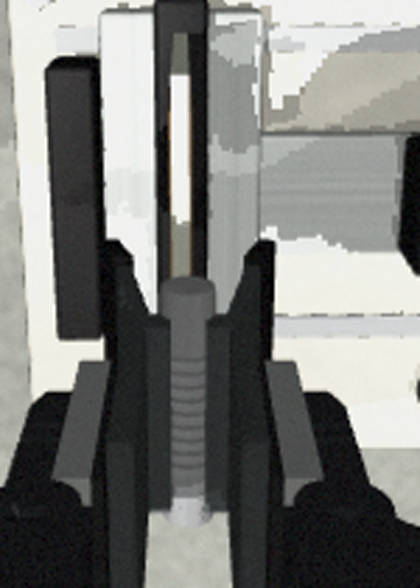

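```bash
python3 - <<'E'
from h import *
ct=np.array([1.4,-125.1,78.8]); A=np.array([[1,0,0],[0,-.309,.951],[0,-.951,-.309]])
K=imaging.camera_info("wrist")["mtx"]
def tp(u,v,ty):
    d=A@np.linalg.inv(K)@np.array([250+(u+.5)/2.8-.5,120+(v+.5)/2.8-.5,1]); return (ct+d*(ty-ct[1])/d[1]).round(1)
ty=193.9-116
print("card near end",tp(181,73,ty),tp(180,220,ty),"rod near",tp(189,288,27.4),"far",tp(189,522,22.4))
E
```

```text
card near end [ 0.1 77.9 46.5] [-0.2 77.9 13.5] rod near [ 1.7 27.4 17.5] far [  1.7  22.4 -26.1]
```

Request:
drive_tool(
  deltas=[-0.17,0,-0.35,0,0,0,-0.17,1,-0.35,0,0,0,-0.17,2,-0.35,0,0,0,-0.17,3,-0.35,0,0,0,-0.17,3.65,-0.35,0,0,0,-0.17,3.65,-0.35,0,0,0,-0.17,3.65,-0.35,0,0,0],
)

```text
time_s: 15.45
tool_pos: [617.6, 171.4, 159.3]
orientation: [-90.0, -0.0, 171.2]
wrist_force: [-0.3, -0.5, 0.2]
grip_width: 21.7
```

```bash
python3 - <<'E'
from h import *
import cv2
st(); print(wd(get_obs()["tool_pos"]))
im=imaging.get_image("wrist");cv2.imwrite("pics/w11.png",im[:,:,::-1])
im=imaging.get_image("side");cv2.imwrite("pics/s11.png",cv2.resize(im[180:290,210:330,::-1],None,fx=5,fy=5,interpolation=cv2.INTER_CUBIC))
im=imaging.get_image("top");cv2.imwrite("pics/t11.png",im[:,:,::-1]); st()
E
```

```text
t 15.45 pos [617.6 171.4 159.3] rpy [-90.   -0.  171.2] F [-0.3 -0.5  0.2] w 21.7 q [ 15.5  24.9  -4.5  60.6  -0.  -65.7]
[97.37448613 -0.76167831]
t 15.6 pos [618.1 171.5 160.1] rpy [-90.    0.  171.2] F [ 0.6  0.4 -0.5] w 21.8 q [ 15.5  24.9  -4.4  60.6  -0.  -65.7]
```

View pics/w11.png

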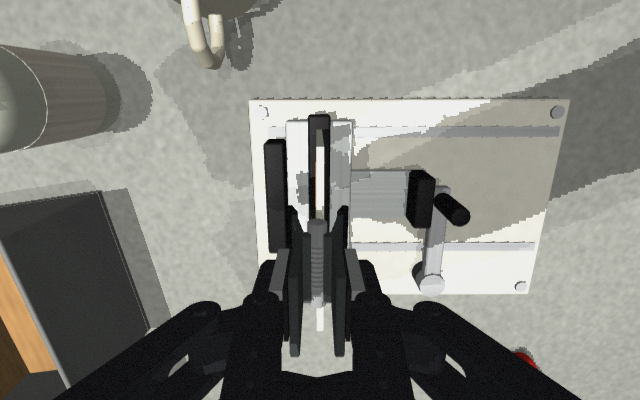

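View pics/s11.png

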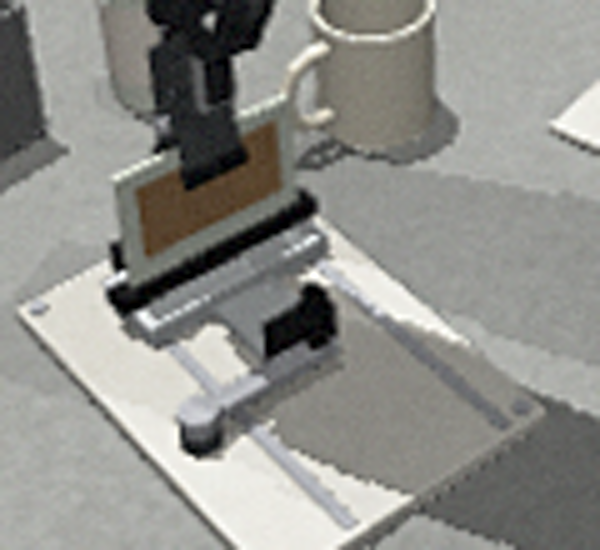

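View pics/t11.png

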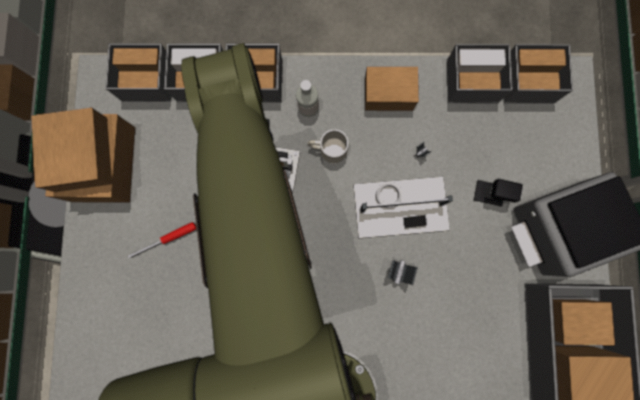

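```bash
python3 - <<'E'
import cv2
a=cv2.imread("pics/w11.png")
cv2.imwrite("pics/w11z.png",cv2.resize(a[135:345,270:370],None,fx=4,fy=2.8,interpolation=cv2.INTER_CUBIC))
E
```

```text
(no output)
```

View pics/w11z.png

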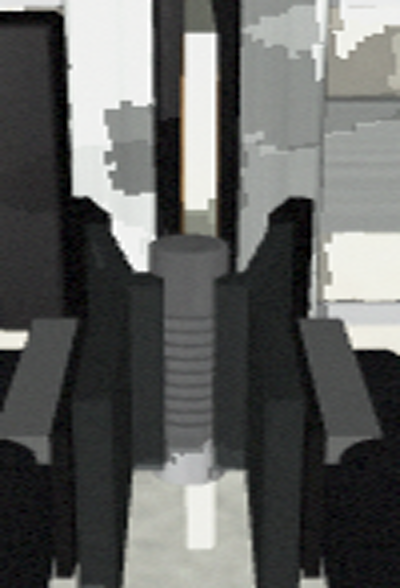

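```bash
python3 - <<'E'
from h import *
ct=np.array([1.4,-125.1,78.8]); A=np.array([[1,0,0],[0,-.309,.951],[0,-.951,-.309]])
K=imaging.camera_info("wrist")["mtx"]
def tp(u,v,ty):
    d=A@np.linalg.inv(K)@np.array([270+(u+.5)/4-.5,135+(v+.5)/2.8-.5,1]); return (ct+d*(ty-ct[1])/d[1]).round(1)
for z in (158,160): 
  ty=z-116
  a,b=tp(201,32,ty),tp(200,548,ty);print("card",a,b,(a+b)/2)
print("rod",tp(188,248,27.4),tp(190,483,22.4))
# side: project expected
S=imaging.camera_info("side")
for x,y,z in ((95.3,0,116),(95.3,20,116),(95.3,-20,116),(95.3-14.5,20,97),(95.3-14.5,-20,97)):
    p=pj(S,dw(x,y,z)[:3]); print((x,y,z),((p-[210,180])*5).round(0))
E
```

```text
card [ 3. 42. 52.] [  3.2  42.  -56.8] [ 3.1 42.  -2.4]
card [ 3.1 44.  51.7] [  3.2  44.  -58.4] [ 3.15 44.   -3.35]
rod [ 1.4 27.4 17.1] [  1.7  22.4 -26.7]
(95.3, 0, 116) [205. 133.]
(95.3, 20, 116) [173. 148.]
(95.3, -20, 116) [237. 118.]
(80.8, 20, 97) [192. 189.]
(80.8, -20, 97) [255. 158.]
```

Request:
drive_tool(
  deltas=[0.14,0.2,0.17,0,0,0,0.14,0.2,0.17,0,0,0,0.14,0.2,0.17,0,0,0,0.14,0.2,0.17,0,0,0,0.14,0.2,0.17,0,0,0,0.14,0.2,0.17,0,0,0],
)

```text
time_s: 16.2
tool_pos: [616.2, 169.9, 157.6]
orientation: [-90.0, 0.0, 171.2]
wrist_force: [0.8, -0.3, -0.9]
grip_width: 21.7
```

```bash
python3 - <<'E'
from h import *
import cv2
st(); print(wd(get_obs()["tool_pos"]))
im=imaging.get_image("wrist");cv2.imwrite("pics/w12.png",cv2.resize(im[135:345,270:370,::-1],None,fx=4,fy=2.8,interpolation=cv2.INTER_CUBIC))
im=imaging.get_image("side");cv2.imwrite("pics/s12.png",cv2.resize(im[180:290,210:330,::-1],None,fx=5,fy=5,interpolation=cv2.INTER_CUBIC)); st()
E
```

```text
t 16.2 pos [616.2 169.9 157.6] rpy [-90.    0.  171.2] F [ 0.8 -0.3 -0.9] w 21.7 q [ 15.4  24.8  -4.9  60.3   0.  -65.8]
[96.20526262 -2.39120515]
t 16.3 pos [616.2 169.9 157.6] rpy [-90.    0.  171.2] F [ 0.1 -0.9 -1.1] w 21.7 q [ 15.4  24.8  -4.9  60.3   0.  -65.8]
```

View pics/w12.png

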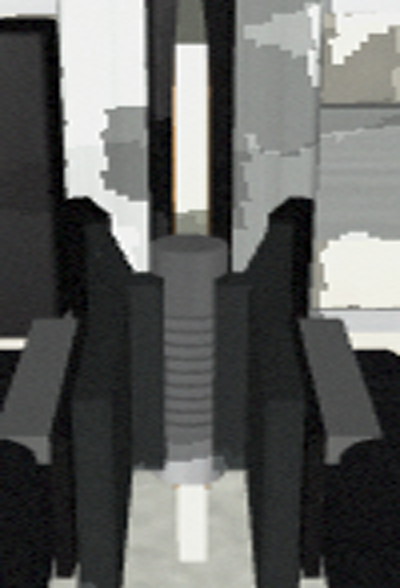

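View pics/s12.png

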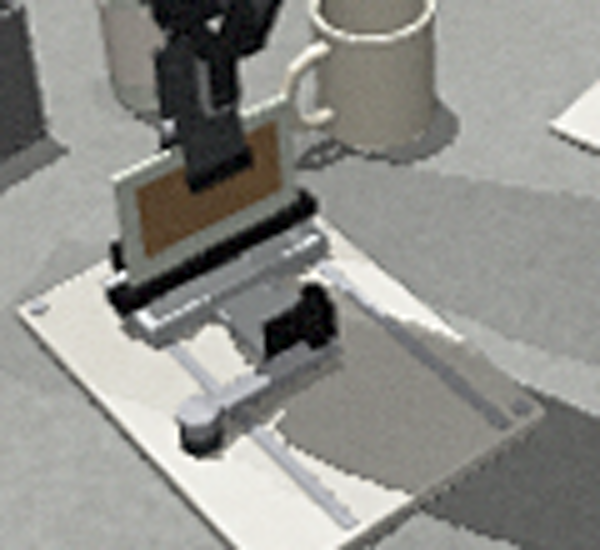

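```bash
python3 - <<'E'
from h import *
arm.close_job(); st()
E
```

```text
the job is handed in; nothing more can be done
the job is handed in; nothing more can be done
```

The job is done and handed in at about 16 s of the 67 s allowed. The robot is still holding the clip open around the card.

- **Carriage:** I pushed the block until it met its stop. The force rose from about 1 N to 14 N with no further travel.
- **Lock:** I swung the arm across with the peg held loosely between the fingers, until the force rose to about 8 N. In the wrist picture the arm's edge angles bracketed the expected angle, from 1.5° off to 0.2° off. The peg-to-pivot line read 1° off the other way, which is within what the camera can tell.
- **Clip:** I squeezed the middle-sized clip to 21.7 mm over the handles, which is its full opening, and lifted it off the strip. It showed no slip in the jaws.
- **At the card:** The clip's rod and the card's top edge are less than 1 mm apart across the card in the last picture. Along the edge the clip was about 1 to 3 mm off centre before I made a final shift to remove that. By my estimate the rod's centre is about 14 mm above the edge and the lips reach about 20 mm below it. Wrist force is at the noise level of about 1 N, so there is no sign of contact.

**Disagreements:**
- The wrist camera appears to be off by about 1.5 mm sideways. I corrected for it by comparing the clip and card in the same picture.
- The side camera put the clip about 1 mm further off centre than the wrist camera did, before that shift.
- While I squeezed the clip on the strip, the tool briefly felt about 20 N upward, which went away on lifting.

The other items on the table look unmoved in the last pictures.

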